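# Snap the power board into the control box

## Task

Fit the loose circuit board into the open control box: lay it with its four holes over the four snap pillars, terminal strip at the cable-gland end, then press it down evenly and with feeling, part of the way at one end before the other goes home, until all four pillars have clicked through and the board lies fully home on their shoulders. Press no harder than it takes or the board cracks, do not rock it far on the pillars, and leave the tools and hardware lying around undisturbed.

Things in the scene. Friction and masses are not known exactly. Their poses are not given: they have to be found in the camera images.
- control_box: Open lower shell of a grey steel control box, fixed where it stands on the bench, 128 x 178 x 30 mm (x, y, z), walls and floor 3 mm. Origin: centre of its underside, z up. Its -y end wall carries two black cable glands. Four white nylon snap pillars stand on its floor. When the board is home, board and box axes agree and the board's underside lies 19 mm above the box's underside.
- pillars: The four pillar columns taken together, without their sprung heads; fixed in the box, origin as the box. Their shoulders are hard stops: pushing the board on to them with more than 35 N in all cracks it.
- post_t1 (a point): Centre of the shoulder of the snap pillar at the +x corner of the gland end of the box: (43, -67, 19) mm in the box frame. The board's hole_t1 belongs here. Pillars are alike: 15 mm round nylon shoulder; above it a split head of two sprung halves (along the box's y): tip 4 x 7 mm at 17 mm up, full barb width 8 x 16 mm from 5 to 7.5 mm up, stem 8 x 10 mm below.
- post_t2 (a point): Centre of the shoulder of the snap pillar at the -x corner of the gland end of the box: (-43, -67, 19) mm in the box frame. The board's hole_t2 belongs here. Laid on the heads, the board rests 12 to 13 mm above the shoulders. Each pillar resists a push with up to about 4 to 6 N; a hole let go before it is 6 mm down springs back up.
- post_r1 (a point): Centre of the shoulder of the snap pillar at the +x corner of the far (+y) end of the box: (43, 67, 19) mm in the box frame. The board's hole_r1 belongs here. From about 6 mm down a hole has passed the widest part of the barbs: it slides easily and stays where it is left.
- post_r2 (a point): Centre of the shoulder of the snap pillar at the -x corner of the far (+y) end of the box: (-43, 67, 19) mm in the box frame. The board's hole_r2 belongs here. A hole clicks under the barbs only within the last millimetre above the shoulder, which is a hard stop; then the barbs hold the board down.
- hole_t1 (a point): Centre of the 12 mm square hole at the +x corner of the terminal end of the board, on its underside: (43, -67, 0) mm in the board frame. Board: green, 110 x 160 x 4 mm, 0.3 to 0.5 kg, lying flat on the bench; board frame: origin at the centre of its underside, z up, y from terminal strip to relays.
- hole_t2 (a point): Centre of the 12 mm square hole at the -x corner of the terminal end of the board, on its underside: (-43, -67, 0) mm in the board frame. Between hole_t1 and hole_t2 stands the grey screw-terminal strip, 60 x 16 mm, centred at (0, -64) mm, top 22 mm above the underside. Sturdy, may be pressed on; higher than the pillar heads.
- hole_r1 (a point): Centre of the 12 mm square hole at the +x corner of the relay end of the board, on its underside: (43, 67, 0) mm in the board frame. Between hole_r1 and hole_r2 stand two black relays, 28 x 18 mm each, centred at (16, 64) and (-16, 64) mm, tops 22 mm above the underside. Sturdy, may be pressed on; higher than the pillar heads.
- hole_r2 (a point): Centre of the 12 mm square hole at the -x corner of the relay end of the board, on its underside: (-43, 67, 0) mm in the board frame. Tipping the board on the pillars so that one end is more than 8 mm lower than the other strains them.
- transformer (a point): On the loose circuit board: the point to grip its transformer, a dark laminated block 36 x 50 x 40 mm (x, y, z) at the board's middle; this point is 30 mm above the board's underside, 14 mm below the block's top. It has the board's axes: z up, y from terminal strip to relays. Lifting by it carries the board.
- screwdriver_red: Bystander: red screwdriver, 214 mm, lying behind the work.
- cutters_blue: Bystander: blue-handled cutters, 169 x 52 x 14 mm, lying in front.
- nut_a: Bystander: steel nut, 22 mm.
- nut_b: Bystander: steel nut, 22 mm.

How it is judged (in metres and radians):
On the way, in this order (a step that is already met when the one before it is completed fails the run):
1. the board lies with its four holes over the four pillar heads, the right way round (horizontal distance between hole_t1 and post_t1 below 0.004 m and z of each of hole_t1, hole_t2, hole_r1, hole_r2 in the frame of control_box below 0.035 m and horizontal distance between hole_t2 and post_t2 below 0.004 m and horizontal distance between hole_r1 and post_r1 below 0.004 m and horizontal distance between hole_r2 and post_r2 below 0.004 m), for 0.2 s.
2. all four pillars have clicked through and the board is home (horizontal distance between hole_t1 and post_t1 below 0.003 m and z of each of hole_t1, hole_t2, hole_r1, hole_r2 in the frame of control_box below 0.0202 m and horizontal distance between hole_t2 and post_t2 below 0.003 m and horizontal distance between hole_r1 and post_r1 below 0.003 m and horizontal distance between hole_r2 and post_r2 below 0.003 m), for 0.2 s.
At the end, for the whole second after the job is handed in: Each of the board's four holes is centred within 3 mm on its own pillar, and the board's underside is within 1.2 mm of the shoulder at every pillar (clicked under the barbs); the board is level within 0.02 rad (all of step 2 and angle between transformer's own z axis and vertical below 0.02 rad); the robot touches nothing.
It fails at once if the board is pressed on the pillar shoulders with more than 35 N (contact force between board and pillars above 35 N).
It fails at once if the board on the pillars is tipped more than 0.065 rad (one end 8 mm lower than the other) (horizontal distance between transformer and control_box below 0.02 m and z of transformer in the frame of control_box below 0.066 m and angle between transformer's own z axis and vertical above 0.065 rad).
It fails at once if a tool or nut lying around is moved more than 30 mm (distance of any of screwdriver_red, cutters_blue, nut_a, nut_b from where it was at the start of the episode above 0.03 m).
It also fails if it takes over 72 s, if anything falls off the work surface, if the arm or the gripper's body presses on something with over 40 N, if the wrist force passes 120 N, or if a joint passes its speed limit or range.

## Robot

A 6-joint arm with a two-finger parallel gripper is mounted at the origin on a cart in front of the work surface, level with it; the furniture and walls round the work are solid. World frame = base frame: x ahead of the robot, y to its left, z up, the work surface at z = 0. Lengths are in mm, angles in rad, forces in N, time in s.
With the tool pointing down it reaches from about 350 to 875 mm from the base axis. Payload 4.2 kg.
Tool frame: the origin (TCP) lies between the finger pads; the fingertips stand 17 mm ahead of it and the grasp point (between the pads) lies 2 mm behind it (nose_length is the distance from the TCP to the fingertips, in mm); z points along the fingers, y is the direction in which the jaws open and shut (so a half turn about z gives the same grasp; the last joint's range is limited). The gripper opens to 85 mm and grips with 20 to 120 N. Pads are 22 mm wide; open, the fingers measure 114 mm over their backs; the gripper's body (76 mm by 85 mm) begins 54 mm behind the grasp point. The pads swing forward as they close: fully open they stand 13 mm farther back than shut.
Start: joints at [-1.056, 0.385, 0.008, 0, -1.194, -0.259], TCP at [158.154, -604.637, 209.012] pointing down, gripper open.
Joint ranges: [-3.14, 3.14], [-1.21, 2.06], [-1.07, 1.41], [-3.16, 2.05], [-2.99, -0.16], [-3.1, 3.1]. Speed limits (rad/s): [2.79, 2.79, 3.14, 3.14, 3.14, 3.14].

## Interface

Orientations are given as a unit quaternion [x, y, z, w].
In Python, from bench import * gives the robot as it stands.
- The arm moves only by the tool jog_arm, never from a script. Its argument "increments" is a list of rows, each a list of 4 numbers: the shift along the tool's x, y, z in m, then the turn about the tool's z in degrees. A call has 1 to 10 rows; each row is the pose to reach, as a shift and turn from the pose measured when the call began, along the tool's axes at that moment; what a row does not reach only later rows make up. A row lasts 1/8 s, in which the tool goes at most 62.5 mm and 10.7 degrees, less where a joint would pass 70% of its speed; a pose out of reach is approached as far as the arm can. A call with a gripper value outside its range is refused whole. "hand" is the gripper's target within -1 to 1 (fully open at 1, half-way at 0, shut at -1), set as the call begins (left out, the last holds). The fingers move at their own pace and stop on an object; the grip force is fixed at half the most. Time passes only in rows, so rows that repeat a pose let the fingers close. It gives the time, the measured TCP pose, the force and the opening at its end, in the units of the state.
- read_state(): the state, without advancing time (a new reading comes with each control period).
- get_image(name): name is "scene" or "side" or "wrist"; returns the picture (480x640x3 uint8, red, green, blue); there is no depth.
- calibration(name): a dict with "fx", "fy", "cx", "cy" (pixels), "D" ([k1, k2, p1, p2, k3] as OpenCV has them; the pictures are not rectified), "position" and "rotation" of the camera in the world; the wrist camera has in their place "hand_eye" (4x4, takes a point from camera to tool coordinates, whose origin is the TCP and whose axes are the flange's). Camera axes: x right, y up, looking along -z (the intrinsics and any distortion apply to the point x, -y, -z); pixel columns grow to the right and rows downward; lengths in mm; the calibration is good to about 2 mm. A picture is of the moment at which its call begins: read the wrist's pose just before it. calibration takes no time and is no camera call.
- job_done(): hands the job in, once; it reports no verdict.
The state is a dict: "clock": time; "joints": joint angles; "joint_vel": joint speeds; "joint_efforts": joint torques, N m; "position": TCP position; "ee_rot": TCP orientation; "contact_force": force on the tool from outside, world axes, zero at the start; "wrist_torque": the same for the moment, N m; "gripper_width": finger opening in mm.
Only numpy, scipy, OpenCV 4.12 (cv2) and the standard library are available. Lean on these libraries where they do the work, as an engineer would, in place of code of your own. Each camera call takes 0.05 s, during which the arm holds its last target.

## Working session

There is one attempt and no reset: what is moved stays moved. The work goes in short steps, Python scripts to look and compute and a tool call to move; the robot and the scene stay as the last step left them, time stands still between calls to the robot, and variables do not carry over. Pictures are saved under pics/ and viewed, and the job is handed in when it is done.

Besides the shell and the picture viewer there is one more tool, called after "Emit:" as name(argument=value, ...), one argument or row to a line, values as JSON. jog_arm: Moves the arm, as the interface text tells. Its arguments: {"type":"object","properties":{"increments":{"type":"array"},"hand":{"type":"number"}},"required":["increments"]}

```bash
ls; mkdir -p pics; python3 - <<'E'
from bench import *
import cv2
print(read_state())
for n in ["scene","side","wrist"]:
    print(n,calibration(n))
    cv2.imwrite(f"pics/{n}0.png",get_image(n)[:,:,::-1])
E
```

```text
pics
{'clock': 0.0, 'joints': array([-1.05637618e+00,  3.85575291e-01,  6.61634054e-03, -4.67716282e-04,
       -1.19400841e+00, -2.58580000e-01]), 'joint_vel': array([ 2.75137042e-04, -1.42808417e-04, -3.13305291e-05,  8.47705094e-04,
        2.79916978e-04,  9.02188212e-04]), 'joint_efforts': array([ 1.52215935e-04, -3.92287052e+01,  1.88399184e+01,  4.18620721e+00,
       -4.70040497e-03, -1.60131083e-05]), 'position': array([ 157.99489708, -604.0437505 ,  207.91126532]), 'ee_rot': array([-1.27485833e-01,  9.91839774e-01,  1.08737369e-03, -2.07857456e-04]), 'contact_force': array([-0.48048691,  0.01462347,  0.71992486]), 'wrist_torque': array([-0.00110229,  0.02249716,  0.01741541]), 'gripper_width': 85.45742253592988}
scene {'fx': 453.8198864699732, 'fy': 453.8198864699732, 'cx': 311.9072097789235, 'cy': 246.94067763258246, 'D': array([-0.08405563,  0.        ,  0.        ,  0.        ,  0.        ]), 'position': array([ 90.8081642 , 620.11191409, 597.25943076]), 'rotation': array([-0.15292325,  0.39065983,  0.83804507, -0.34882638])}
side {'fx': 468.2821094423366, 'fy': 468.2821094423366, 'cx': 313.9281845685982, 'cy': 245.96268146162987, 'D': array([-0.00637981,  0.        ,  0.        ,  0.        ,  0.        ]), 'position': array([ 315.2689606 , -460.91232013,  578.78210162]), 'rotation': array([ 0.43072335, -0.07191409, -0.1538304 ,  0.88636446])}
wrist {'fx': 428.70239557911503, 'fy': 428.70239557911503, 'cx': 318.68211029077116, 'cy': 241.98486780734953, 'D': array([-0.06429069,  0.        ,  0.        ,  0.        ,  0.        ]), 'hand_eye': array([[-9.36905135e-04,  9.44696633e-01,  3.27944192e-01,
         8.32750865e+01],
       [ 9.99999400e-01,  1.07119028e-03, -2.28835525e-04,
        -5.90267753e-01],
       [-5.67470782e-04,  3.27943781e-01, -9.44697070e-01,
        -1.63221860e+02],
       [ 0.00000000e+00,  0.00000000e+00,  0.00000000e+00,
         1.00000000e+00]])}
```

View pics/scene0.png

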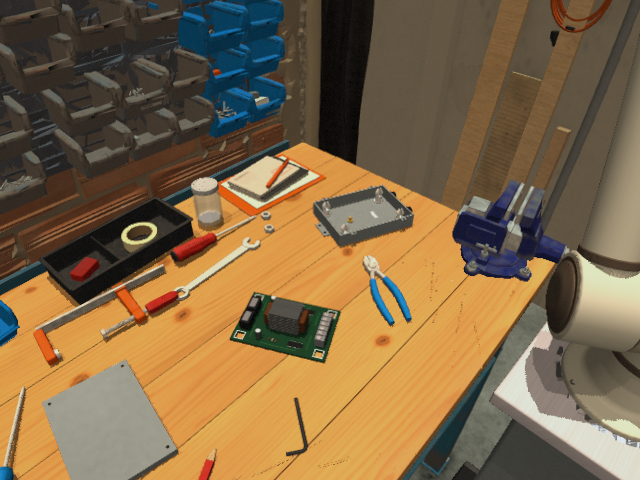

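View pics/side0.png

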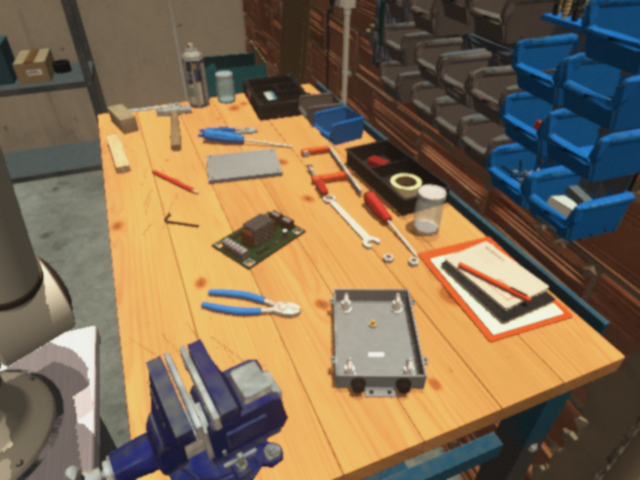

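View pics/wrist0.png

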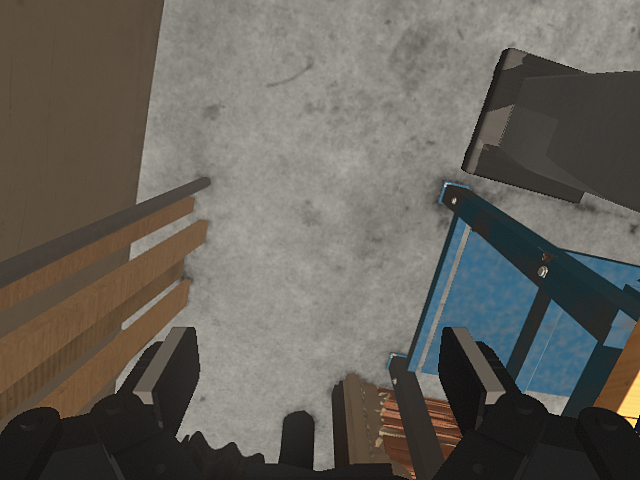

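```bash
cat > h.py <<'E'
from bench import *
import cv2, numpy as np
from scipy.spatial.transform import Rotation as R
def cam(n,st=None):
    c=calibration(n)
    if n=="wrist":
        T=c["hand_eye"]; Rt=R.from_quat(st["ee_rot"]).as_matrix()
        return c,Rt@T[:3,:3],Rt@T[:3,3]+st["position"]
    return c,R.from_quat(c["rotation"]).as_matrix(),np.array(c["position"])
def K(c): return np.array([[c["fx"],0,c["cx"]],[0,c["fy"],c["cy"]],[0,0,1.]])
def ray(C,px):
    c,Rm,p=C
    u=cv2.undistortPoints(np.array(px,float).reshape(-1,1,2),K(c),c["D"]).reshape(-1,2)
    d=np.c_[u[:,0],-u[:,1],-np.ones(len(u))]@Rm.T
    return p,d/np.linalg.norm(d,axis=1)[:,None]
def onz(C,px,z):
    p,d=ray(C,px); return p+d*((z-p[2])/d[:,2])[:,None]
def proj(C,X):
    c,Rm,p=C
    q=(np.atleast_2d(X)-p)@Rm; q=q*[1,-1,-1]
    return cv2.projectPoints(q.reshape(-1,1,3),np.zeros(3),np.zeros(3),K(c),c["D"])[0].reshape(-1,2)
def crop(src,x0,y0,x1,y1,out):
    im=cv2.imread(src)[y0:y1,x0:x1]; s=min(800/(x1-x0),600/(y1-y0))
    im=cv2.resize(im,None,fx=s,fy=s,interpolation=cv2.INTER_CUBIC); cv2.imwrite(out,im); print(out,"scale",s)
E
python3 - <<'E'
from h import *
crop("pics/side0.png",200,190,440,410,"pics/sc0.png")
crop("pics/scene0.png",220,170,440,370,"pics/scc0.png")
C=cam("side")
print(onz(C,[[334,291],[411,291],[424,388],[335,388]],30).round())
C2=cam("scene")
print(onz(C,[[258,225]],44),onz(C2,[[287,310]],44))
E
```

```text
pics/sc0.png scale 2.727272727272727
pics/scc0.png scale 3.0
[[ 537.   69.   30.]
 [ 659.   25.   30.]
 [ 582. -150.   30.]
 [ 468. -109.   30.]]
[[459.21407313 279.95791016  44.        ]] [[459.54935628 292.85205144  44.        ]]
```

View pics/sc0.png

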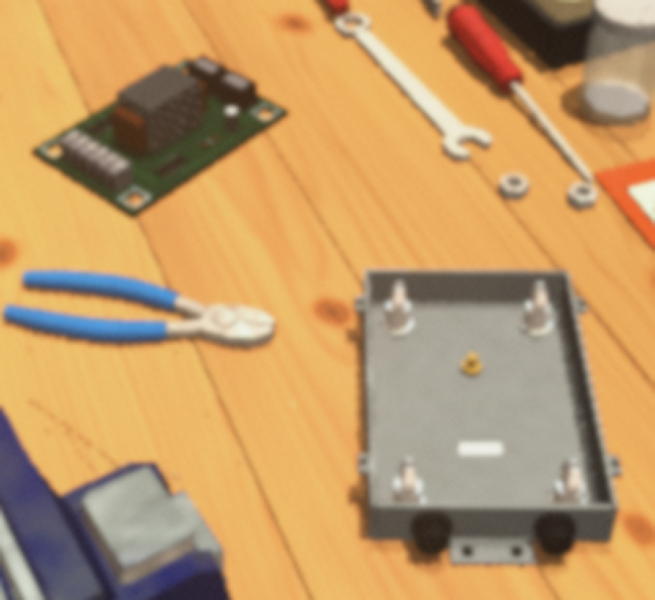

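View pics/scc0.png

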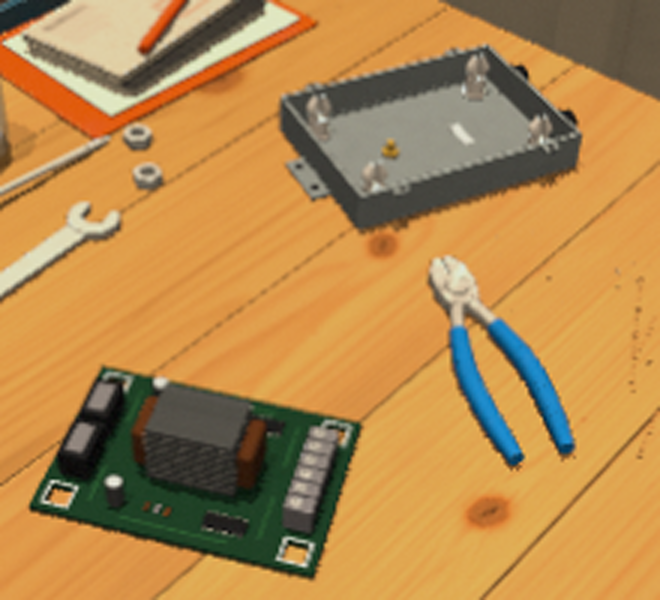

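```bash
python3 - <<'E'
from h import *
C=cam("side");C2=cam("scene")
f=lambda a:np.array(a)/2.7273+[200,190]
g=lambda a:np.array(a)/3+[220,170]
A=onz(C,f([[38,152],[135,213],[285,112],[205,58]]),4)
B=onz(C2,g([[365,425],[312,575],[32,508],[102,367]]),4)
print(A.round(),A.mean(0),[np.linalg.norm(A[i]-A[i-1]).round() for i in range(4)])
print(B.round(),B.mean(0),[np.linalg.norm(B[i]-B[i-1]).round() for i in range(4)])
# holes side
H=onz(C,f([[50,150],[133,199],[265,114]]),4);print("holes side t2,t1,r1",H.round())
H=onz(C2,g([[338,433],[294,551],[59,493],[118,382]]),4);print("scene holes",H.round())
# heads
P=onz(C,f([[399,285],[541,285],[409,462],[572,462]]),36);print("heads side r2 r1 t2 t1",P.round())
P=onz(C2,g([[316,97],[480,58],[541,119],[372,165]]),36);print("heads scene",P.round())
E
```

```text
[[370. 296.   4.]
 [421. 206.   4.]
 [555. 282.   4.]
 [518. 373.   4.]] [466.05585698 289.18417904   4.        ] [np.float64(167.0), np.float64(104.0), np.float64(154.0), np.float64(98.0)]
[[417. 204.   4.]
 [367. 301.   4.]
 [504. 378.   4.]
 [559. 283.   4.]] [461.62762898 291.68300241   4.        ] [np.float64(162.0), np.float64(109.0), np.float64(157.0), np.float64(110.0)]
holes side t2,t1,r1 [[379. 296.   4.]
 [423. 221.   4.]
 [540. 284.   4.]]
scene holes [[424. 220.   4.]
 [384. 297.   4.]
 [501. 361.   4.]
 [543. 284.   4.]]
heads side r2 r1 t2 t1 [[ 550.   49.   36.]
 [ 631.   20.   36.]
 [ 504.  -76.   36.]
 [ 585. -104.   36.]]
heads scene [[ 633.   19.   36.]
 [ 583. -108.   36.]
 [ 504.  -77.   36.]
 [ 552.   50.   36.]]
```

```bash
python3 - <<'E'
from h import *
C=cam("side");C2=cam("scene")
for a,b in [((190,345),(530,190)),((260,370),(490,200)),((270,455),(470,265))]:
    p,d=ray(C,[a]);q,e=ray(C2,[b])
    M=np.c_[d[0],-e[0]];t=np.linalg.lstsq(M,q-p,rcond=None)[0];print(p+d[0]*t[0],q+e[0]*t[1])
E
```

```text
[ 298.07284913 -105.11687741  184.43317819] [ 274.60702764 -109.40669367  181.58601385]
[ 367.52312367 -118.72255555  127.01928701] [ 341.29894949 -123.36008566  120.47329093]
[ 365.38401567 -128.32893259  -49.78400031] [ 342.57962559 -132.48337186  -53.80034917]
```

Emit:
jog_arm(
  increments=[
    [-0.02, 0.015, -0.05, 0],
    [-0.06, 0.05, -0.1, -3],
    [-0.12, 0.1, -0.12, -6],
    [-0.16, 0.14, -0.12, -9],
    [-0.2, 0.175, -0.12, -13.8],
    [-0.24, 0.21, -0.12, -13.8],
  ],
  hand=1,
)

```text
clock: 0.9
position: [336.8, -340.2, 328.6]
ee_rot: [-0.246, 0.969, 0.001, 0.0]
contact_force: [1.7, -0.1, -0.7]
gripper_width: 85.5
```

Emit:
jog_arm(
  increments=[
    [-0.05, 0.026, 0, 0],
    [-0.105, 0.053, 0, 0],
    [-0.16, 0.08, 0, 0],
    [-0.215, 0.108, 0.03, 0],
    [-0.27, 0.135, 0.07, 0],
    [-0.325, 0.163, 0.11, 0],
    [-0.325, 0.163, 0.148, 0],
    [-0.325, 0.163, 0.148, 0],
    [-0.325, 0.163, 0.148, 0],
  ],
)

```text
clock: 2.02
position: [545.5, -42.2, 182.3]
ee_rot: [-0.246, 0.969, 0.0, 0.001]
contact_force: [0.7, 0.1, 0.6]
gripper_width: 85.1
```

```bash
python3 - <<'E'
from h import *
import pickle
s=read_state();im=get_image("wrist")[:,:,::-1]
pickle.dump(s,open("w1.pkl","wb"));cv2.imwrite("pics/w1.png",im)
print(s["position"],s["joint_vel"].round(3))
C=cam("wrist",s)
c=np.array([567.5,-28.5]);a=np.radians(-20.5);X=np.array([np.cos(a),np.sin(a)]);Y=np.array([-X[1],X[0]])
for sx,sy in [(1,-1),(-1,-1),(1,1),(-1,1)]: print(sx,sy,proj(C,[*(c+43*sx*X+67*sy*Y),36]))
E
```

```text
[545.49095517 -42.21982004 182.31785322] [-0.012 -0.03   0.019  0.     0.005 -0.004]
1 -1 [[220.13687505 216.00455415]]
-1 -1 [[305.68260412 139.01633531]]
1 1 [[335.60226113 333.48344849]]
-1 1 [[419.02074516 270.58278381]]
```

View pics/w1.png

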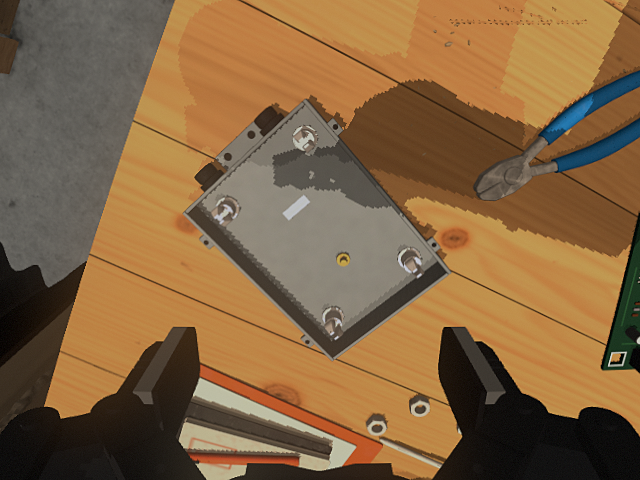

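```bash
python3 - <<'E'
from h import *
im=cv2.imread("pics/w1.png")
t=[cv2.resize(im[y-30:y+30,x-40:x+40],None,fx=5,fy=5,interpolation=cv2.INTER_CUBIC) for x,y in [(225,211),(305,139),(333,322),(410,262)]]
cv2.imwrite("pics/w1z.png",np.vstack([np.hstack(t[:2]),np.hstack(t[2:])]))
E
```

```text
(no output)
```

View pics/w1z.png

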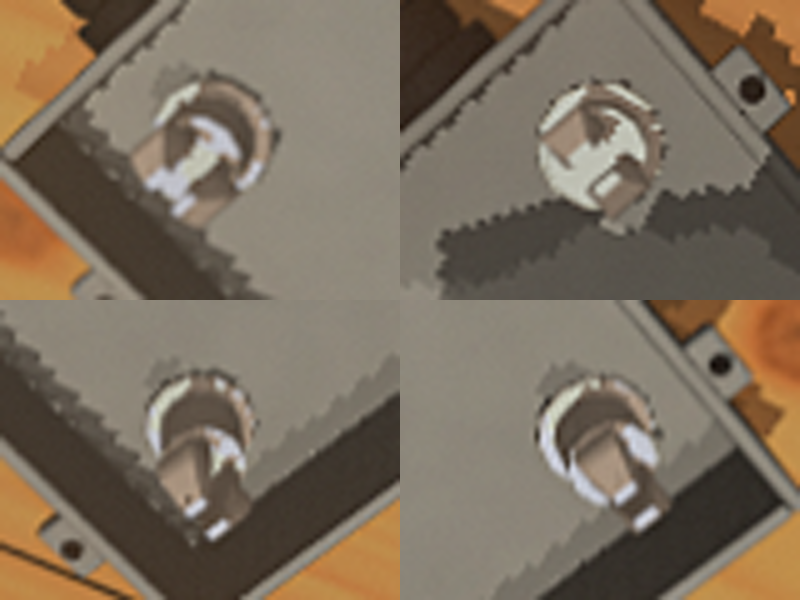

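```bash
cat >> h.py <<'E'
def fit2d(model,meas):
    m=np.array(model,float)[:,:2];q=np.array(meas,float)[:,:2]
    mc,qc=m.mean(0),q.mean(0);a,b=m-mc,q-qc
    th=np.arctan2((a[:,0]*b[:,1]-a[:,1]*b[:,0]).sum(),(a*b).sum())
    Rm=np.array([[np.cos(th),-np.sin(th)],[np.sin(th),np.cos(th)]])
    o=qc-Rm@mc; return o,np.degrees(th),(q-(m@Rm.T+o)).round(1)
E
python3 - <<'E'
from h import *
import pickle
s=pickle.load(open("w1.pkl","rb"));C=cam("wrist",s)
M=[(43,-67),(-43,-67),(43,67),(-43,67)]
print("shoulder",fit2d(M,onz(C,[[227.6,208.4],[305,138.2],[333.2,317.4],[409.4,258.6]],19)))
print("tips",fit2d([M[0],M[2],M[3]],onz(C,[[219.4,219.6],[334.2,335.4],[417.4,272.8]],36)))
print("rim",fit2d([(64,-89),(-64,-89),(64,89),(-64,89)],onz(C,[[187,212],[306,100],[332,357],[449,272]],30)))
E
```

```text
shoulder (array([566.00161877, -30.6328312 ]), np.float64(-20.399863510362493), array([[-1. ,  3.5],
       [ 2.9,  1.9],
       [-2.6, -2. ],
       [ 0.7, -3.4]]))
tips (array([569.95073823, -28.42630647]), np.float64(-20.30855904286929), array([[ 0.1,  0.5],
       [-0.1, -0.4],
       [ 0. , -0.1]]))
rim (array([568.51082277, -28.81620389]), np.float64(-20.636452761249164), array([[-1.3,  4.1],
       [ 3.1,  1. ],
       [-3.5, -2. ],
       [ 1.7, -3.1]]))
```

```bash
python3 - <<'E'
from h import *
import pickle
s=pickle.load(open("w1.pkl","rb"));C=cam("wrist",s)
M=[(43,-67),(-43,-67),(43,67),(-43,67)]
print("base z3",fit2d(M,onz(C,[[227.6,208.4],[305,138.2],[333.2,317.4],[409.4,258.6]],3)))
# draw model rim and shoulders
im=cv2.imread("pics/w1.png");o=np.array([570,-28.4]);a=np.radians(-20.4)
X=np.array([np.cos(a),np.sin(a)]);Y=np.array([-X[1],X[0]])
big=cv2.resize(im[80:380,160:480],None,fx=2.4,fy=2.4,interpolation=cv2.INTER_CUBIC)
def pt(x,y,z): return ((proj(C,[*(o+x*X+y*Y),z])[0]-[160,80])*2.4).round().astype(int)
for z,col in [(30,(0,0,255)),(0,(255,0,0))]:
    cv2.polylines(big,[np.array([pt(x,y,z) for x,y in [(64,89),(-64,89),(-64,-89),(64,-89)]])],True,col,1)
t=np.linspace(0,6.28,40)
for x,y in M:
    cv2.polylines(big,[np.array([pt(x+7.5*np.cos(k),y+7.5*np.sin(k),19) for k in t])],True,(0,255,0),1)
    cv2.circle(big,tuple(map(int,pt(x,y,36))),2,(0,0,255),-1)
cv2.imwrite("pics/w1m.png",big)
E
```

```text
base z3 (array([570.59605387, -28.06970648]), np.float64(-20.399863510362493), array([[-0.2, -0.2],
       [-0.1, -0.4],
       [ 0.4,  0.3],
       [-0.1,  0.3]]))
```

View pics/w1m.png

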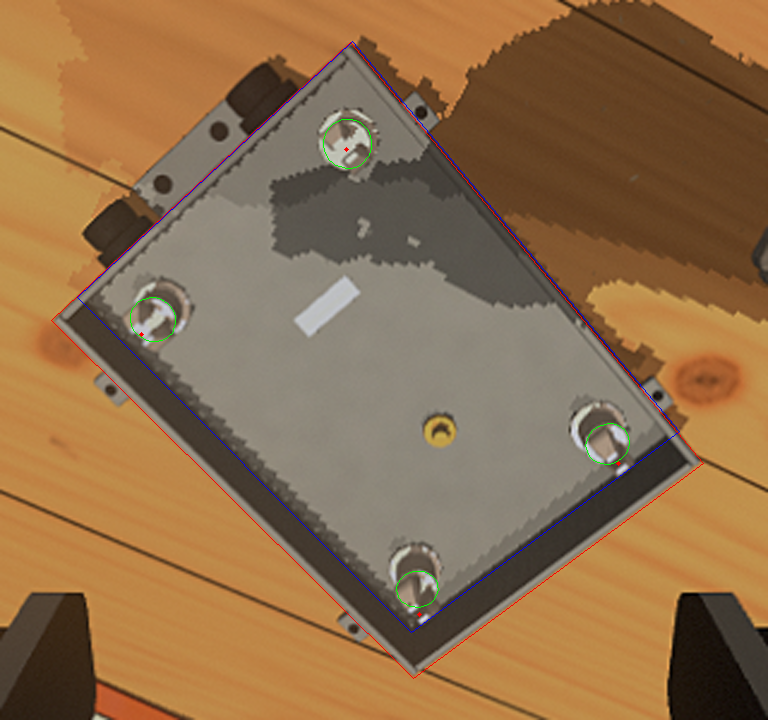

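Emit:
jog_arm(
  increments=[
    [-0.01, 0.055, 0, 0],
    [-0.02, 0.115, 0, 0],
    [-0.03, 0.175, 0, 0],
    [-0.04, 0.23, 0, 0],
    [-0.05, 0.285, 0, 0],
    [-0.06, 0.332, 0, 0],
    [-0.06, 0.332, 0, 0],
    [-0.06, 0.332, 0, 0],
  ],
)

```text
clock: 3.08
position: [441.0, 277.7, 184.8]
ee_rot: [-0.245, 0.969, 0.001, 0.003]
contact_force: [0.5, -0.1, -0.7]
gripper_width: 85.2
```

```bash
python3 - <<'E'
from h import *
import pickle
s=read_state();im=get_image("wrist")[:,:,::-1]
pickle.dump(s,open("w2.pkl","wb"));cv2.imwrite("pics/w2.png",im)
print(s["position"],s["joint_vel"].round(3))
C=cam("wrist",s)
crop("pics/w2.png",200,100,440,340,"pics/w2z.png")
E
```

```text
[440.98070892 277.71002976 184.80820206] [-0.021  0.005 -0.015 -0.001  0.004 -0.002]
pics/w2z.png scale 2.5
```

View pics/w2.png

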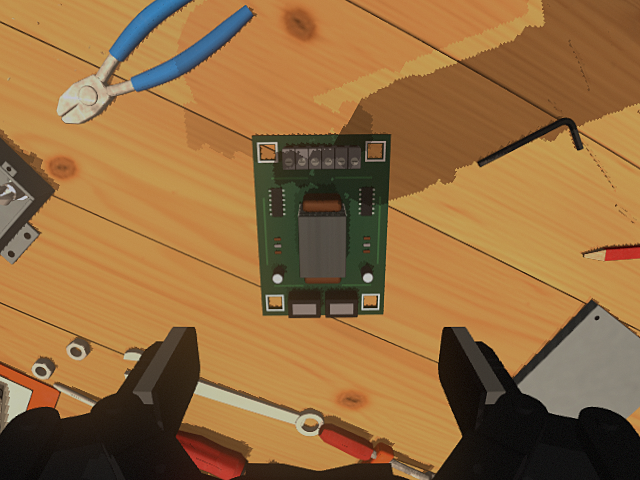

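View pics/w2z.png

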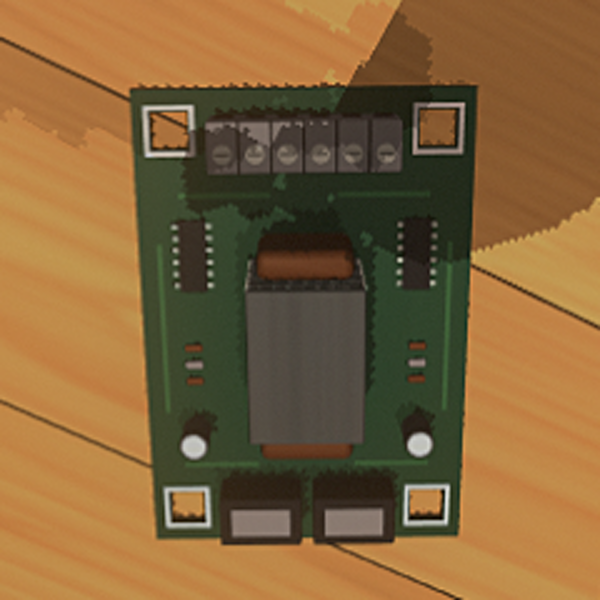

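```bash
python3 - <<'E'
from h import *
import pickle
s=pickle.load(open("w2.pkl","rb"));C=cam("wrist",s)
g=lambda a:np.array(a)/2.5+[200,100]
M=[(43,-67),(-43,-67),(43,67),(-43,67)]
o,th,r=fit2d(M,onz(C,g([[168,131],[439,128],[188,507],[427,505]]),4));print(o,th,r)
print(fit2d([(55,-80),(-55,-80),(55,80),(-55,80)],onz(C,g([[131,87],[477,86],[158,539],[460,536]]),4)))
# transformer top z44 corners
print(fit2d([(18,-25),(-18,-25),(18,25),(-18,25)],onz(C,g([[248,291],[365,290],[250,443],[363,443]]),44)))
Rt=R.from_quat(s["ee_rot"]).as_matrix();print(Rt.round(4))
print("tool shift to",(Rt.T@(np.array([*o,28])-s["position"])).round(1))
print("tool x angle",np.degrees(np.arctan2(Rt[1,0],Rt[0,0])), "board y", th+90)
E
```

```text
[464.54475002 293.00873414] -60.96061932048723 [[ 0.2  0. ]
 [ 0.3  0.1]
 [-0.5 -0. ]
 [-0.1 -0.1]]
(array([464.09899585, 293.18546914]), np.float64(-60.99873708234026), array([[-0.5,  0.3],
       [ 0.9, -0.5],
       [-0.3,  0.2],
       [-0.1, -0. ]]))
(array([464.11245719, 292.68243736]), np.float64(-61.45111859060502), array([[ 0.1,  1. ],
       [ 0.7, -0.5],
       [-0.7,  0.2],
       [-0.1, -0.6]]))
[[-8.796e-01 -4.757e-01  5.400e-03]
 [-4.757e-01  8.796e-01  3.300e-03]
 [-6.400e-03  3.000e-04 -1.000e+00]]
tool shift to [-27.    2.2 157. ]
tool x angle -151.5951682697422 board y 29.039380679512767
```

Emit:
jog_arm(
  increments=[
    [-0.027, 0.002, 0.04, -0.6],
    [-0.027, 0.002, 0.09, -0.6],
    [-0.027, 0.002, 0.13, -0.6],
    [-0.027, 0.002, 0.145, -0.6],
    [-0.027, 0.002, 0.155, -0.6],
    [-0.027, 0.002, 0.155, -0.6],
    [-0.027, 0.002, 0.155, -0.6],
  ],
)

```text
clock: 4.0
position: [465.4, 293.0, 31.0]
ee_rot: [-0.25, 0.968, 0.001, 0.004]
contact_force: [-0.1, 0.4, 0.2]
gripper_width: 85.3
```

```bash
python3 - <<'E'
from h import *
s=read_state();print(s)
Rt=R.from_quat(s["ee_rot"]).as_matrix()
print("rem",(Rt.T@(np.array([464.5,293,28])-s["position"])).round(1),Rt.round(4))
cv2.imwrite("pics/s3.png",get_image("side")[:,:,::-1]);crop("pics/s3.png",180,150,340,270,"pics/s3z.png")
E
```

```text
{'clock': 4.0, 'joints': array([ 0.85799369,  0.45098146, -0.40421016,  0.00327823, -0.70727349,
       -1.92567721]), 'joint_vel': array([ 0.00215629, -0.00170467, -0.00219679, -0.00088237,  0.00432887,
        0.00067127]), 'joint_efforts': array([-8.15002550e-02, -3.65647638e+01,  1.31896815e+01,  2.93170854e+00,
        7.05354658e-03,  2.00012892e-04]), 'position': array([465.39347095, 292.99238887,  31.04564995]), 'ee_rot': array([-0.25011162,  0.96820746,  0.00149477,  0.00403276]), 'contact_force': array([-0.07652693,  0.38600073,  0.17518173]), 'wrist_torque': array([ 0.03920308, -0.00801611,  0.0209481 ]), 'gripper_width': 85.26514248834216}
rem [0.8 0.4 3. ] [[-8.749e-01 -4.843e-01  7.100e-03]
 [-4.843e-01  8.749e-01  4.900e-03]
 [-8.600e-03  9.000e-04 -1.000e+00]]
pics/s3z.png scale 5.0
```

View pics/s3z.png

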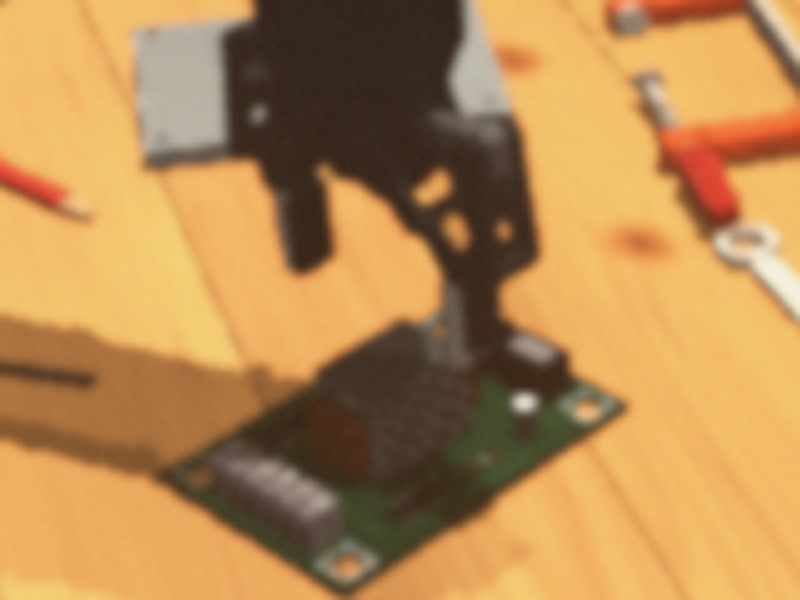

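Emit:
jog_arm(
  increments=[
    [0.001, 0, 0.002, 0],
    [0.001, 0, 0.002, 0],
    [0.001, 0, 0.002, 0],
    [0.001, 0, 0.002, 0],
    [0.001, 0, 0.002, 0],
    [0.001, 0, 0.002, 0],
    [0.001, 0, 0.002, 0],
    [0.001, 0, 0.002, 0],
  ],
  hand=-1,
)

```text
clock: 5.05
position: [464.4, 292.5, 29.0]
ee_rot: [-0.25, 0.968, 0.001, 0.004]
contact_force: [-0.1, -0.0, 0.8]
gripper_width: 0.0
```

```bash
python3 - <<'E'
from h import *
s=read_state();print(s["gripper_width"],s["position"])
cv2.imwrite("pics/s4.png",get_image("side")[:,:,::-1]);crop("pics/s4.png",180,150,340,270,"pics/s4z.png")
cv2.imwrite("pics/w4.png",get_image("wrist")[:,:,::-1])
E
```

```text
0.011871307809634293 [464.41924478 292.51194969  28.96186479]
pics/s4z.png scale 5.0
```

View pics/s4z.png

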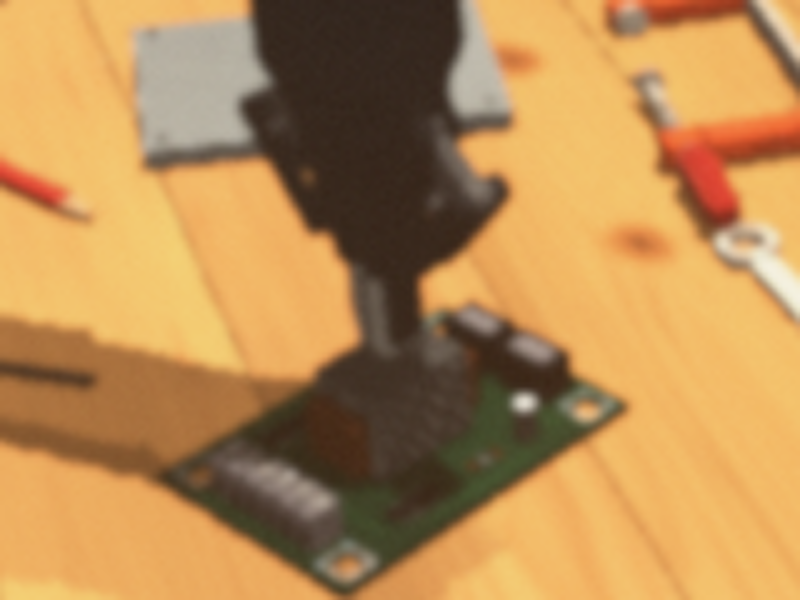

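View pics/w4.png

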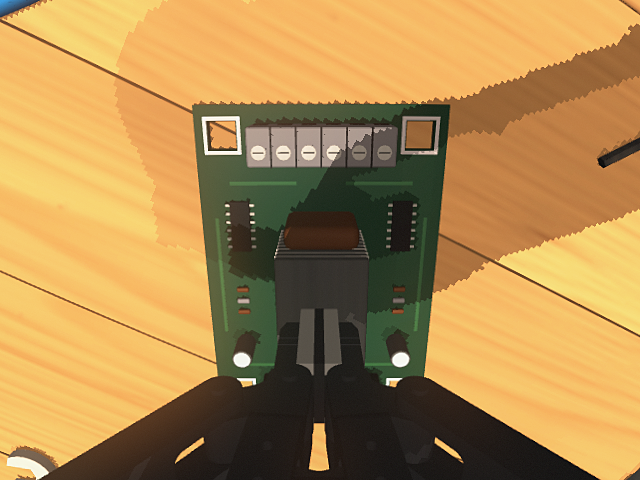

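```bash
python3 - <<'E'
from h import *
s=read_state();C=cam("wrist",s);p=s["position"]
Rt=R.from_quat(s["ee_rot"]).as_matrix()
for d in [17,0,-2,-20,-40]: print(d,proj(C,p+Rt[:,2]*d))
o=np.array([464.5,293])
S=cam("side")
for z in [12,29,44,60]: print(z,"side",proj(S,[p[0],p[1],z]),(proj(S,[p[0],p[1],z])-[180,150])*5, "scene",proj(cam("scene"),[p[0],p[1],z]))
cv2.imwrite("pics/sc4.png",get_image("scene")[:,:,::-1]);crop("pics/sc4.png",210,240,370,360,"pics/sc4z.png")
E
```

```text
17 [[320.60538642 284.76360541]]
0 [[320.7923183 301.6709223]]
-2 [[320.81645899 303.85629846]]
-20 [[321.05826134 325.77058521]]
-40 [[321.39156108 356.05217733]]
12 side [[260.2252366  233.94334935]] [[401.12618302 419.71674673]] scene [[285.55318731 321.13339374]]
29 side [[259.58053087 227.13757869]] [[397.90265436 385.68789346]] scene [[285.32093447 314.39469298]]
44 side [[258.99967808 221.00457205]] [[394.99839041 355.02286026]] scene [[285.1109527  308.27462975]]
60 side [[258.36731568 214.3263001 ]] [[391.8365784  321.63150049]] scene [[284.88158248 301.55929404]]
pics/sc4z.png scale 5.0
```

View pics/sc4z.png

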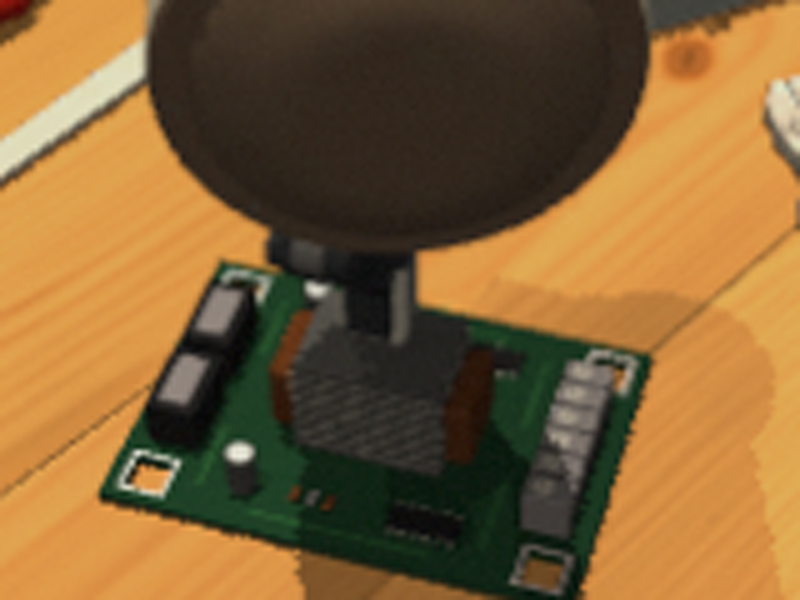

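```bash
python3 - <<'E'
from h import *
s=read_state();C=cam("wrist",s)
o=np.array([464.5,293]);a=np.radians(-60.97);X=np.array([np.cos(a),np.sin(a)]);Y=np.array([-X[1],X[0]])
for x,y,z in [(43,-67,4),(-43,-67,4),(18,-25,44),(-18,-25,44),(18,-25,60),(-18,-25,60)]: print(x,y,z,proj(C,[*(o+x*X+y*Y),z]))
crop("pics/w4.png",180,180,460,390,"pics/w4z.png")
E
```

```text
43 -67 4 [[221.08984463 135.26441483]]
-43 -67 4 [[421.3545257  134.89039718]]
18 -25 44 [[273.56458799 261.18004257]]
-18 -25 44 [[370.45404256 260.95594279]]
18 -25 60 [[268.93455041 279.15700833]]
-18 -25 60 [[375.90125108 278.90126538]]
pics/w4z.png scale 2.857142857142857
```

View pics/w4z.png

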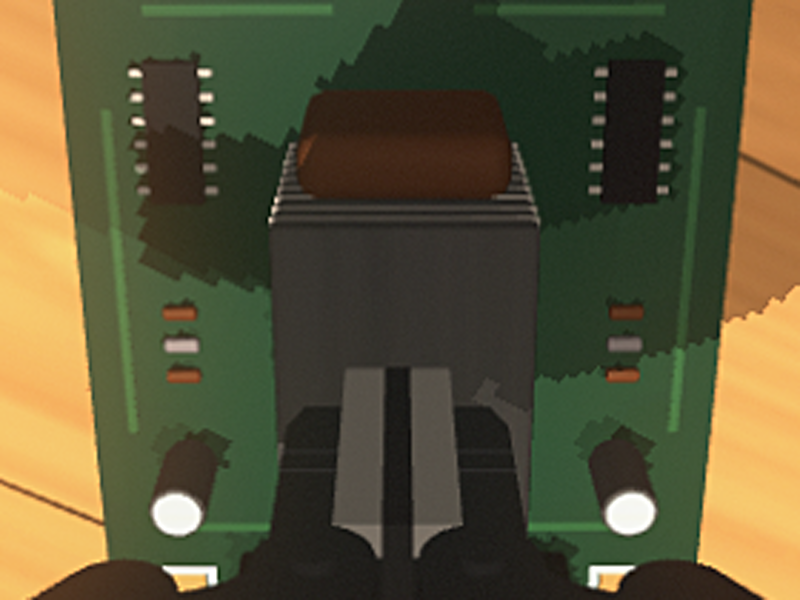

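```bash
python3 - <<'E'
from h import *
s=read_state();C=cam("wrist",s);p=s["position"]
Rt=R.from_quat(s["ee_rot"]).as_matrix()
for x in [11,0,-11]:
  for d in [0,-10,-15,-20,-25,-30,-40]: print(x,d,proj(C,p+Rt@[x,0,d]).round()[0],end=' ')
  print()
for x in [11,0]:
  for d in [-20,-25,-30,-40]: print(x,d,proj(C,p+Rt@[x,-42.5,d]).round()[0],proj(C,p+Rt@[x,42.5,d]).round()[0],end=' ')
  print()
E
python3 -c "
import sys;sys.path.insert(0,'.')
from h import *
crop('pics/w2.png',100,300,560,480,'pics/w2f.png')"
```

```text
11 0 [321. 278.] 11 -10 [321. 288.] 11 -15 [321. 294.] 11 -20 [321. 300.] 11 -25 [321. 306.] 11 -30 [321. 313.] 11 -40 [321. 328.] 
0 0 [321. 302.] 0 -10 [321. 313.] 0 -15 [321. 319.] 0 -20 [321. 326.] 0 -25 [321. 333.] 0 -30 [321. 340.] 0 -40 [321. 356.] 
-11 0 [321. 324.] -11 -10 [321. 337.] -11 -15 [321. 343.] -11 -20 [321. 350.] -11 -25 [321. 358.] -11 -30 [321. 366.] -11 -40 [321. 383.] 
11 -20 [207. 300.] [435. 299.] 11 -25 [204. 306.] [438. 306.] 11 -30 [200. 313.] [442. 312.] 11 -40 [193. 327.] [450. 327.] 
0 -20 [210. 326.] [432. 325.] 0 -25 [207. 332.] [436. 332.] 0 -30 [203. 340.] [439. 339.] 0 -40 [196. 356.] [447. 355.] 
pics/w2f.png scale 1.7391304347826086
```

View pics/w2f.png

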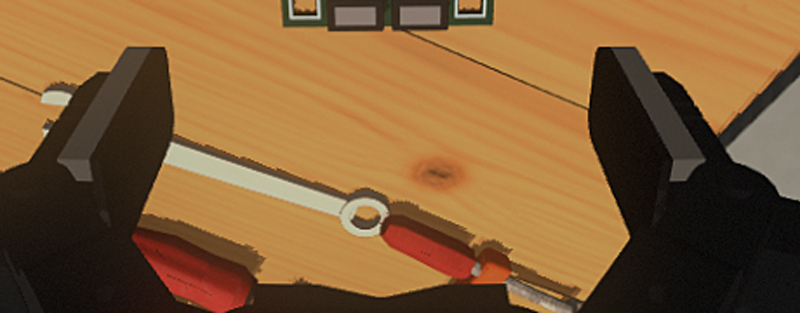

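Emit:
jog_arm(
  increments=[
    [0, 0, 0.001, 0],
    [0, 0, 0.002, 0],
    [0, 0, 0.003, 0],
  ],
)

```text
clock: 5.58
position: [464.5, 292.5, 25.9]
ee_rot: [-0.25, 0.968, 0.001, 0.004]
contact_force: [0.4, -0.2, -0.4]
gripper_width: -0.0
```

Emit:
jog_arm(
  increments=[
    [0, 0, 0.001, 0],
    [0, 0, 0.002, 0],
    [0, 0, 0.003, 0],
  ],
)

```text
clock: 5.95
position: [464.5, 292.5, 22.8]
ee_rot: [-0.25, 0.968, 0.001, 0.004]
contact_force: [-0.1, 0.0, 0.5]
gripper_width: -0.2
```

Emit:
jog_arm(
  increments=[
    [0, 0, 0.001, 0],
    [0, 0, 0.002, 0],
    [0, 0, 0.003, 0],
  ],
)

```text
clock: 6.32
position: [464.5, 292.5, 21.7]
ee_rot: [-0.251, 0.968, 0.001, 0.004]
contact_force: [-6.7, -2.7, 17.3]
gripper_width: 0.0
```

```bash
python3 - <<'E'
from h import *
print(read_state()["position"],read_state()["contact_force"])
cv2.imwrite("pics/s5.png",get_image("side")[:,:,::-1]);crop("pics/s5.png",180,150,340,270,"pics/s5z.png")
cv2.imwrite("pics/w5.png",get_image("wrist")[:,:,::-1]);crop("pics/w5.png",180,180,460,390,"pics/w5z.png")
E
```

```text
[464.50311986 292.54781409  21.70088671] [-6.66589734 -2.71142715 17.27691111]
pics/s5z.png scale 5.0
pics/w5z.png scale 2.857142857142857
```

View pics/s5z.png

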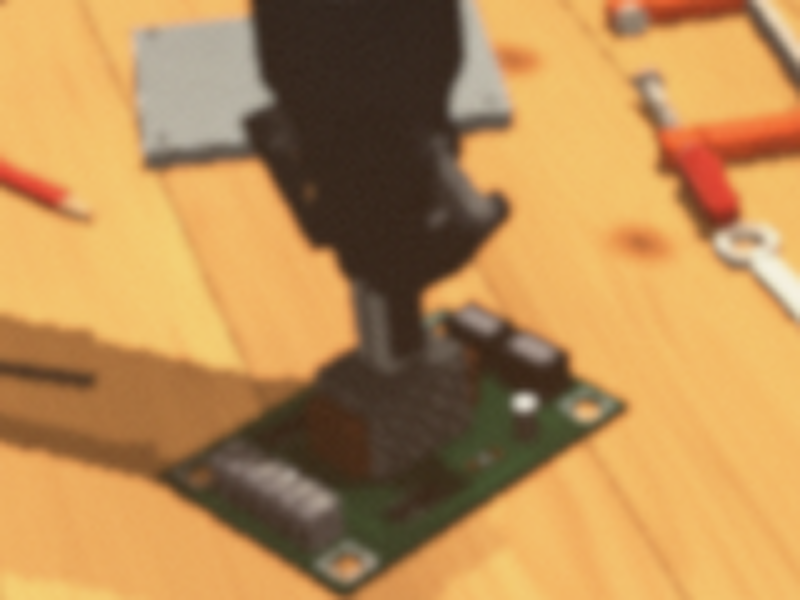

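View pics/w5z.png

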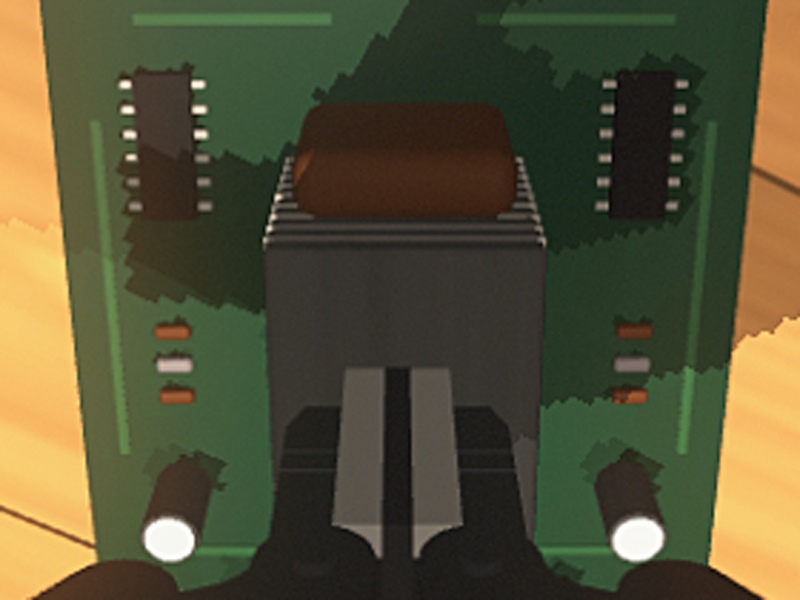

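Emit:
jog_arm(
  increments=[
    [0, 0, -0.015, 0],
    [0, 0, -0.02, 0],
    [0, 0, -0.02, 0],
    [0, 0, -0.02, 0],
    [0, 0, -0.02, 0],
    [0, 0, -0.02, 0],
  ],
  hand=1,
)

```text
clock: 7.18
position: [464.2, 292.3, 41.4]
ee_rot: [-0.251, 0.968, 0.001, 0.004]
contact_force: [-0.2, 0.0, 0.2]
gripper_width: 85.3
```

Emit:
jog_arm(
  increments=[
    [0, 0, 0.015, 0],
    [0, 0, 0.03, 0],
    [0, 0, 0.04, 0],
    [0, 0, 0.047, 0],
    [0, 0, 0.05, 0],
    [0, 0, 0.05, 0],
  ],
)

```text
clock: 7.92
position: [464.7, 292.6, -8.7]
ee_rot: [-0.251, 0.968, 0.001, 0.004]
contact_force: [0.2, 0.8, 0.1]
gripper_width: 85.2
```

```bash
python3 - <<'E'
from h import *
s=read_state();print(s["position"],s["contact_force"])
cv2.imwrite("pics/w6.png",get_image("wrist")[:,:,::-1])
C=cam("wrist",s)
o=np.array([464.5,293]);a=np.radians(-60.97);X=np.array([np.cos(a),np.sin(a)]);Y=np.array([-X[1],X[0]])
for x,y,z in [(43,-67,4),(-43,-67,4)]: print(proj(C,[*(o+x*X+y*Y),z]))
E
```

```text
[464.6510302  292.56917732  -8.71646054] [0.15063343 0.78905092 0.09262063]
[[198.14843271 145.44640908]]
[[446.52730358 145.23095261]]
```

View pics/w6.png

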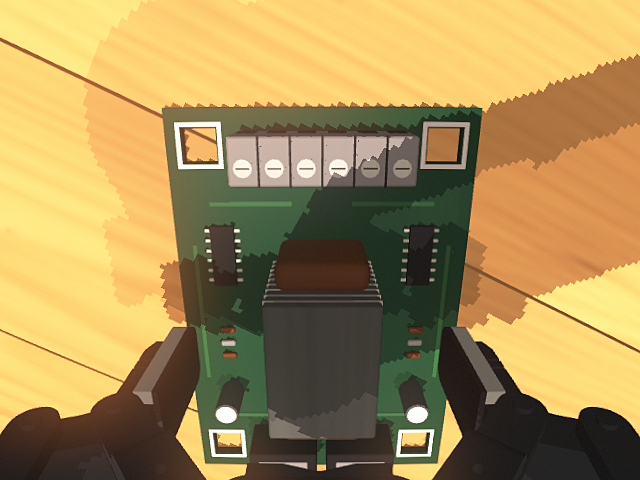

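Emit:
jog_arm(
  increments=[
    [0.003, 0, 0, 0],
    [0.003, 0, 0, 0],
    [0.003, 0, 0, 0],
    [0.003, 0, 0, 0],
    [0.003, 0, 0, 0],
    [0.003, 0, 0, 0],
    [0.003, 0, 0, 0],
    [0.003, 0, 0, 0],
  ],
  hand=-1,
)

```text
clock: 8.98
position: [462.4, 291.6, -7.9]
ee_rot: [-0.251, 0.968, 0.001, 0.005]
contact_force: [-1.1, 1.7, 6.4]
gripper_width: 35.1
```

```bash
python3 - <<'E'
from h import *
s=read_state();print(s["position"],s["contact_force"],s["wrist_torque"],s["gripper_width"])
cv2.imwrite("pics/w7.png",get_image("wrist")[:,:,::-1])
E
```

```text
[462.40161236 291.6254785   -7.92859234] [-1.07631894  1.70631811  6.38523008] [0.16943289 0.44259919 0.03739544] 35.13176011853836
```

View pics/w7.png

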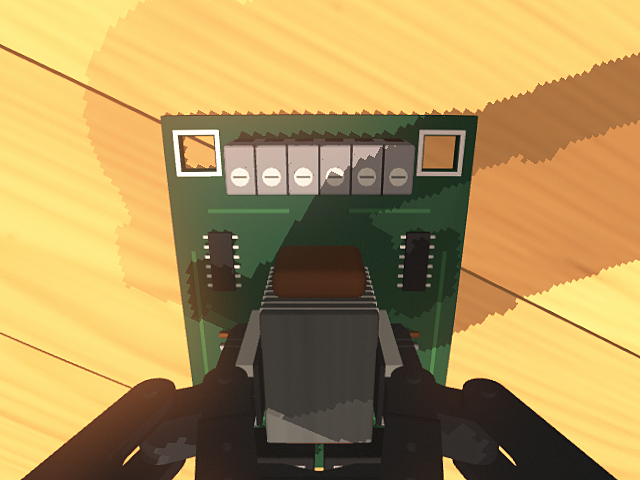

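Emit:
jog_arm(
  increments=[
    [0, 0, -0.005, 0],
    [0, 0, -0.02, 0],
    [0, 0, -0.045, 0],
    [0, 0, -0.07, 0],
    [0, 0, -0.09, 0],
    [0, 0, -0.1, 0],
    [0, 0, -0.1, 0],
    [0, 0, -0.1, 0],
  ],
)

```text
clock: 10.02
position: [461.0, 290.5, 91.2]
ee_rot: [-0.251, 0.968, 0.001, 0.004]
contact_force: [-0.4, -0.9, -2.6]
gripper_width: 35.2
```

```bash
python3 - <<'E'
from h import *
s=read_state();print(s)
cv2.imwrite("pics/w8.png",get_image("wrist")[:,:,::-1])
cv2.imwrite("pics/s8.png",get_image("side")[:,:,::-1]);crop("pics/s8.png",160,120,360,270,"pics/s8z.png")
Rt=R.from_quat(s["ee_rot"]).as_matrix();print(Rt.round(4),np.degrees(np.arctan2(Rt[1,0],Rt[0,0])))
E
```

```text
{'clock': 10.025, 'joints': array([ 0.86147679,  0.3632944 , -0.35581259,  0.00318491, -0.84458681,
       -1.92790103]), 'joint_vel': array([ 3.38396936e-05,  9.44707853e-03, -1.68126034e-03,  1.87156892e-03,
       -8.83565699e-04, -1.17457323e-04]), 'joint_efforts': array([ 1.11968396e-02, -3.68345654e+01,  1.66059959e+01,  3.85017693e+00,
        4.61938314e-02,  3.98369320e-05]), 'position': array([460.98167551, 290.5404386 ,  91.17641611]), 'ee_rot': array([-0.25053947,  0.96809914,  0.00105284,  0.00359577]), 'contact_force': array([-0.35087616, -0.9212464 , -2.60174337]), 'wrist_torque': array([-0.01781763,  0.07791871, -0.02099389]), 'gripper_width': 35.1974419954184}
pics/s8z.png scale 4.0
[[-8.744e-01 -4.851e-01  6.400e-03]
 [-4.851e-01  8.745e-01  3.800e-03]
 [-7.500e-03  2.000e-04 -1.000e+00]] -150.98096800951913
```

View pics/w8.png

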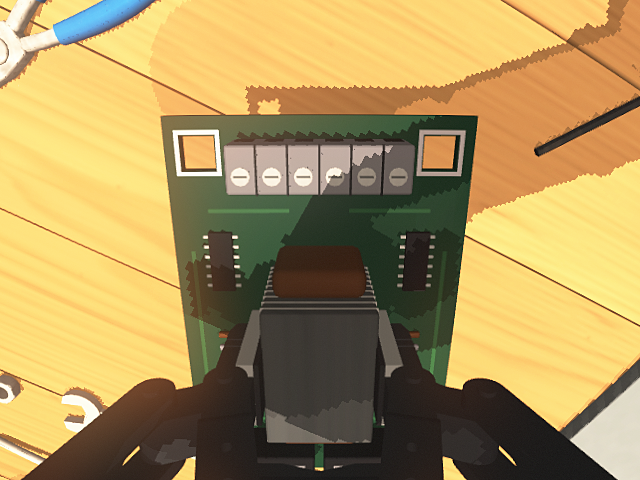

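View pics/s8z.png

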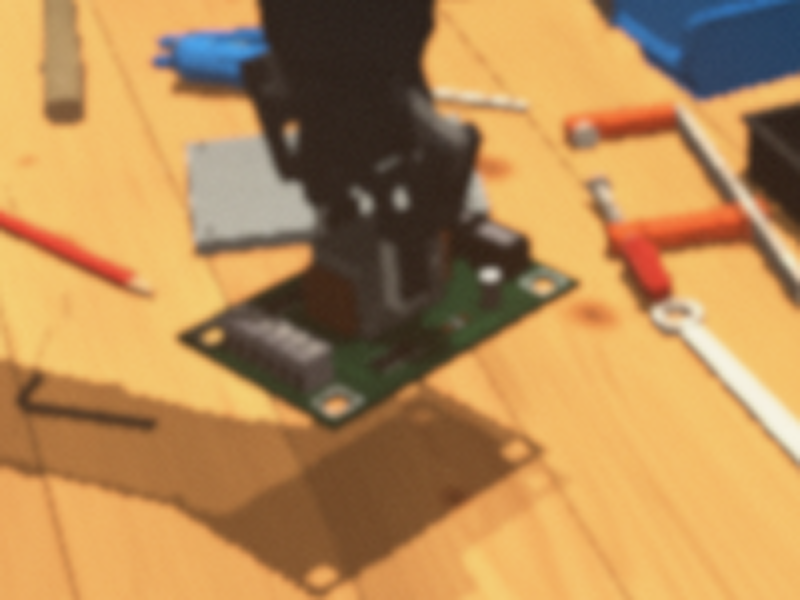

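```bash
cat >> h.py <<'E'
def board_in_tool(s,px,z,n=2):
    """board pose in tool xy: mirrored frame; return world fit"""
    C=cam("wrist",s); W=onz(C,px,z)
    return W
E
python3 - <<'E'
from h import *
s=read_state();s7=dict(s);s7["position"]=np.array([462.4,291.63,-7.93])
W=board_in_tool(s7,[[197.5,153.5],[440,153]],4)
o,th,r=fit2d([(43,-67),(-43,-67)],W);print(o,th,r)
Rt=R.from_quat(s["ee_rot"]).as_matrix()
b=Rt.T@(np.array([*o,0])-s7["position"]);print("board origin in tool",b)
ta=np.degrees(np.arctan2(Rt[1,0],Rt[0,0]));rel=th-ta;print(ta,rel)
bo=np.array([570.2,-28.2]);bth=-20.4
dth=bth-th
Rz=R.from_euler('z',dth,degrees=True).as_matrix()
Rt2=Rz@Rt
p2=np.array([*bo,58])-Rt2@b
print("turn tool",-dth,"target TCP",p2)
print("shift in tool",(Rt.T@(p2-s["position"]))/1000)
E
```

```text
[465.32472106 292.39814853] -60.91061249694729 [[-0.3  0.5]
 [ 0.3 -0.5]]
board origin in tool [-2.98837947 -0.74741393 -7.90821762]
-150.97076636291152 90.06015386596422
turn tool -40.51061249694729 target TCP [568.47535726 -30.6838786   50.07      ]
shift in tool [ 0.06231801 -0.33306213  0.04052412]
```

Emit:
jog_arm(
  increments=[
    [0.005, -0.03, 0, -4],
    [0.016, -0.085, 0, -11],
    [0.027, -0.14, 0, -19],
    [0.038, -0.2, 0, -27],
    [0.049, -0.26, 0, -35],
    [0.057, -0.305, 0, -39],
    [0.0623, -0.333, 0, -40.5],
    [0.0623, -0.333, 0, -40.5],
    [0.0623, -0.333, 0, -40.5],
    [0.0623, -0.333, 0, -40.5],
  ],
)

```text
clock: 11.38
position: [567.9, -29.9, 90.4]
ee_rot: [-0.571, 0.821, -0.0, 0.003]
contact_force: [-0.5, -0.3, -3.3]
gripper_width: 35.2
```

```bash
python3 - <<'E'
from h import *
import pickle
s=read_state();im=get_image("wrist")
cv2.imwrite("pics/w9.png",im[:,:,::-1]);pickle.dump(s,open("w9.pkl","wb"))
print(s["position"],s["joints"],s["contact_force"])
Rt=R.from_quat(s["ee_rot"]).as_matrix();print(Rt.round(4),np.degrees(np.arctan2(Rt[1,0],Rt[0,0])))
cv2.imwrite("pics/s9.png",get_image("side")[:,:,::-1])
C=cam("wrist",s);o=np.array([570.2,-28.2]);a=np.radians(-20.4);X=np.array([np.cos(a),np.sin(a)]);Y=np.array([-X[1],X[0]])
for x in (43,-43):print("tip",proj(C,[*(o+x*X-67*Y),36]),"base",proj(C,[*(o+x*X-67*Y),3]))
for x in (64,-64):print("rim",proj(C,[*(o+x*X-89*Y),30]))
E
```

```text
[567.86986127 -29.88369599  90.36477916] [ 0.23101674  0.40040465 -0.29460153 -0.00280592 -0.86931606 -0.58520692] [-0.46612928 -0.33555239 -3.28134244]
[[-0.3485 -0.9373  0.0058]
 [-0.9373  0.3485  0.0036]
 [-0.0054 -0.0042 -1.    ]] -110.39630871094705
tip [[232.27986837 135.42654889]] base [[243.57433841 129.76816316]]
tip [[405.37228203 135.33982589]] base [[394.50668709 129.68691105]]
rim [[190.08427862  89.69856453]]
rim [[447.76563357  89.45641007]]
```

View pics/w9.png

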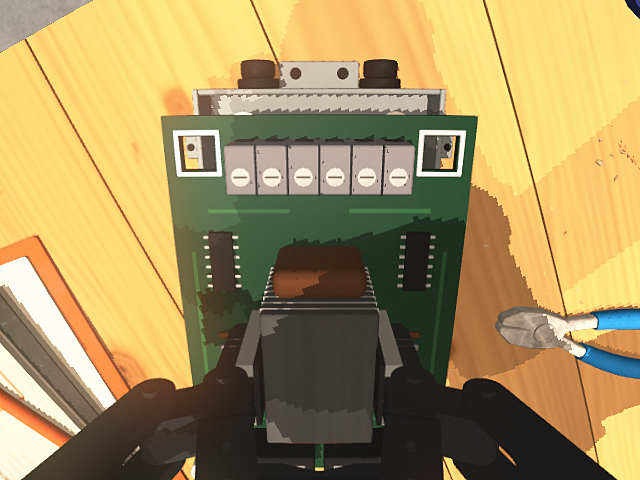

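View pics/s9.png

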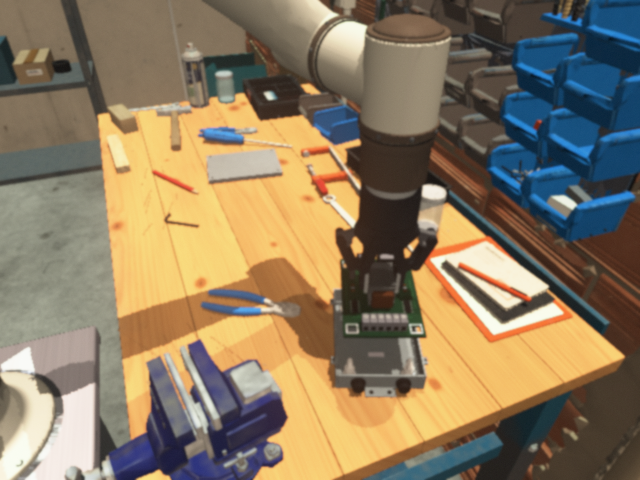

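Emit:
jog_arm(
  increments=[
    [0, 0, 0.015, 0],
    [0, 0, 0.03, 0],
    [0, 0, 0.042, 0],
    [0, 0, 0.05, 0],
    [0, 0, 0.05, 0],
    [0, 0, 0.05, 0],
  ],
)

```text
clock: 12.22
position: [568.9, -29.7, 40.9]
ee_rot: [-0.571, 0.821, -0.001, 0.004]
contact_force: [-0.1, -0.4, -2.5]
gripper_width: 35.5
```

```bash
python3 - <<'E'
from h import *
import pickle
s=read_state();im=get_image("wrist")
cv2.imwrite("pics/w10.png",im[:,:,::-1]);pickle.dump(s,open("w10.pkl","wb"))
print(s["position"],s["contact_force"])
Rt=R.from_quat(s["ee_rot"]).as_matrix();print(np.degrees(np.arctan2(Rt[1,0],Rt[0,0])))
cv2.imwrite("pics/s10.png",get_image("side")[:,:,::-1]);crop("pics/s10.png",300,260,460,400,"pics/s10z.png")
C=cam("wrist",s);o=np.array([570.2,-28.2]);a=np.radians(-20.4);X=np.array([np.cos(a),np.sin(a)]);Y=np.array([-X[1],X[0]])
for x in (43,-43):print("tip",proj(C,[*(o+x*X-67*Y),36]),"sh",proj(C,[*(o+x*X-67*Y),19]))
crop("pics/w10.png",150,60,490,210,"pics/w10z.png")
b=[-2.99,-.75,0];q=s["position"]+Rt@b;print("board origin",q,"err in box axes",(q[:2]-o)@X,(q[:2]-o)@Y)
E
```

```text
[568.86071955 -29.6999323   40.94053428] [-0.1479117  -0.44747952 -2.54772048]
-110.3794569532055
pics/s10z.png scale 4.285714285714286
tip [[209.63940922 146.50954673]] sh [[219.47424094 141.58281977]]
tip [[431.7014051  146.55094609]] sh [[421.93523051 141.60988727]]
pics/w10z.png scale 2.3529411764705883
board origin [570.6049626  -27.15833077  40.96239423] err in box axes 0.016467378433082436 1.117496447540459
```

View pics/w10z.png

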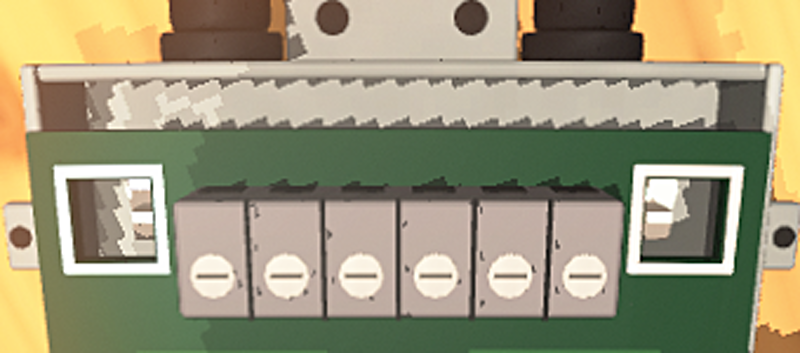

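View pics/s10z.png

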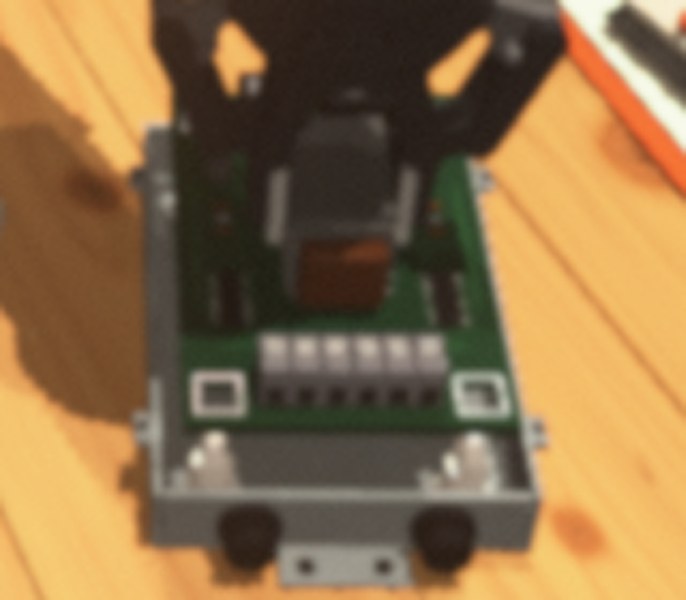

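```bash
python3 - <<'E'
from h import *
import pickle
s=pickle.load(open("w10.pkl","rb"));C=cam("wrist",s)
im=cv2.imread("pics/w10.png")
t=[cv2.resize(im[122:186,x-32:x+32],None,fx=6,fy=6,interpolation=cv2.INTER_CUBIC) for x in (197,441)]
cv2.imwrite("pics/w10t.png",np.hstack(t))
g=lambda a:np.array(a)/2.3529+[150,60]
a=np.radians(-20.4);X=np.array([np.cos(a),np.sin(a)]);Y=np.array([-X[1],X[0]])
B=np.c_[X,Y]
H=onz(C,g([[112,219],[687,219]]),52.9)[:,:2]@B
T=onz(C,g([[143,212],[658,210]]),36)[:,:2]@B
print(H,T,H-T, H[0]-H[1],T[0]-T[1])
E
```

```text
[[587.3541136  105.53780242]
 [501.77737635 105.52053153]] [[586.93074039 106.70881221]
 [501.98357712 106.36565499]] [[ 0.4233732  -1.17100979]
 [-0.20620076 -0.84512346]] [8.55767372e+01 1.72708962e-02] [84.94716327  0.34315722]
```

View pics/w10t.png

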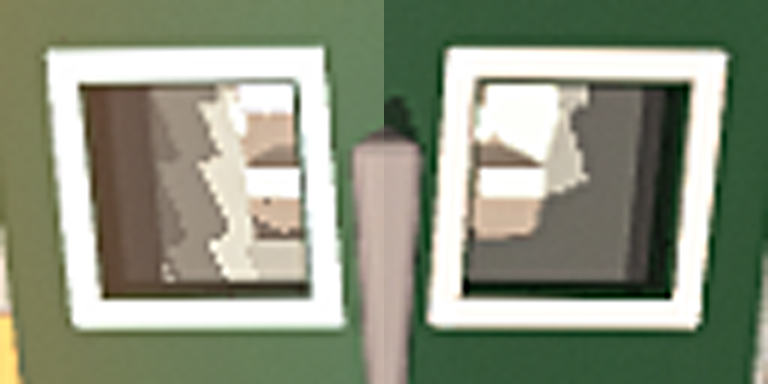

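Emit:
jog_arm(
  increments=[
    [0.0012, 0, 0.003, 0],
    [0.0012, 0, 0.006, 0],
    [0.0012, 0, 0.009, 0],
    [0.0012, 0, 0.012, 0],
    [0.0012, 0, 0.014, 0],
    [0.0012, 0, 0.014, 0],
    [0.0012, 0, 0.014, 0],
  ],
)

```text
clock: 13.2
position: [568.7, -30.7, 27.2]
ee_rot: [-0.571, 0.821, -0.001, 0.004]
contact_force: [0.9, 0.6, -3.5]
gripper_width: 35.2
```

```bash
python3 - <<'E'
from h import *
import pickle
s=read_state();im=get_image("wrist")
cv2.imwrite("pics/w11.png",im[:,:,::-1]);pickle.dump(s,open("w11.pkl","wb"))
print(s["position"],s["contact_force"],s["wrist_torque"])
im=im[:,:,::-1]
t=[cv2.resize(im[122:186,x-32:x+32],None,fx=6,fy=6,interpolation=cv2.INTER_CUBIC) for x in (197,441)]
cv2.imwrite("pics/w11t.png",np.hstack(t))
Rt=R.from_quat(s["ee_rot"]).as_matrix();o=np.array([570.2,-28.2]);a=np.radians(-20.4);X=np.array([np.cos(a),np.sin(a)]);Y=np.array([-X[1],X[0]])
b=[-2.99,-.75,0];q=s["position"]+Rt@b;print("err in box axes",(q[:2]-o)@X,(q[:2]-o)@Y)
E
```

```text
[568.68746485 -30.71679889  27.24443913] [ 0.88117856  0.56985532 -3.49615596] [-0.02564375  0.00605121  0.07141202]
err in box axes 0.20867471829552117 0.10396648389493178
```

View pics/w11t.png

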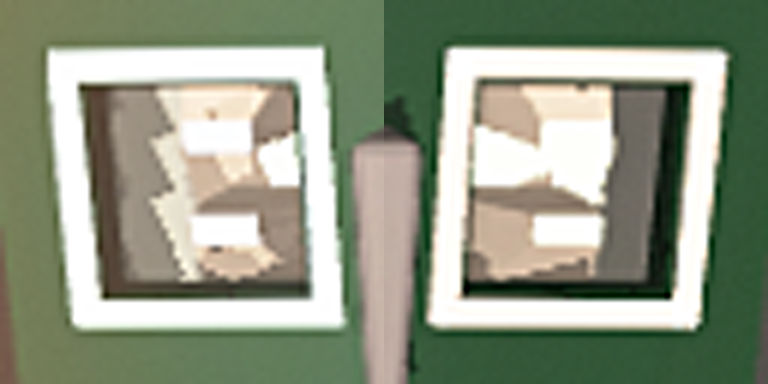

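```bash
python3 - <<'E'
from h import *
import pickle
s=pickle.load(open("w11.pkl","rb"));C=cam("wrist",s)
g=lambda a,x0:np.array(a)/6+[x0-32,122]
a=np.radians(-20.4);X=np.array([np.cos(a),np.sin(a)]);Y=np.array([-X[1],X[0]]);B=np.c_[X,Y]
o=np.array([570.2,-28.2])
HL=onz(C,[g([47,47],197),g([325,47],197),g([345,328],197),g([75,328],197)],39.2)[:,:2]
HR=onz(C,[g([447-384,47],441),g([728-384,47],441),g([700-384,328],441),g([430-384,328],441)],39.2)[:,:2]
T=onz(C,[g([221,184],197),g([188,188],441)],36)[:,:2]
for n,v in [("HL",HL.mean(0)),("TL",T[0]),("HR",HR.mean(0)),("TR",T[1])]: print(n,((v-o)@B).round(2))
E
```

```text
HL [ 43.17 -67.62]
TL [ 42.64 -67.51]
HR [-42.   -67.64]
TR [-42.61 -67.3 ]
```

Emit:
jog_arm(
  increments=[
    [0, 0, 0.001, 0],
    [0, 0, 0.002, 0],
    [0, 0, 0.003, 0],
    [0, 0, 0.003, 0],
  ],
)

```text
clock: 13.75
position: [568.7, -30.7, 24.2]
ee_rot: [-0.571, 0.821, -0.001, 0.004]
contact_force: [-0.5, 0.3, -2.6]
gripper_width: 35.2
```

Underside is near 32.2 mm; nudge down slowly.

Emit:
jog_arm(
  increments=[
    [0, 0, 0.0005, 0],
    [0, 0, 0.001, 0],
    [0, 0, 0.001, 0],
  ],
)

```text
clock: 14.12
position: [568.8, -30.7, 23.6]
ee_rot: [-0.571, 0.821, -0.001, 0.004]
contact_force: [-1.1, -0.0, -0.3]
gripper_width: 35.2
```

Emit:
jog_arm(
  increments=[
    [0, 0, 0.0005, 0],
    [0, 0, 0.001, 0],
    [0, 0, 0.001, 0],
  ],
)

```text
clock: 14.5
position: [569.1, -30.8, 23.2]
ee_rot: [-0.571, 0.821, -0.001, 0.005]
contact_force: [-2.0, 0.2, 5.5]
gripper_width: 35.3
```

Emit:
jog_arm(
  increments=[
    [0, 0, -0.0005, 0],
    [0, 0, -0.0005, 0],
  ],
)

```text
clock: 14.75
position: [569.0, -30.8, 23.4]
ee_rot: [-0.571, 0.821, -0.001, 0.005]
contact_force: [-0.1, -0.2, 0.1]
gripper_width: 35.2
```

Emit:
jog_arm(
  increments=[
    [0, 0, 0, 0],
    [0, 0, 0, 0],
    [0, 0, 0, 0],
    [0, 0, 0, 0],
    [0, 0, 0, 0],
    [0, 0, 0, 0],
  ],
  hand=1,
)

```text
clock: 15.5
position: [569.1, -30.8, 23.4]
ee_rot: [-0.571, 0.821, -0.001, 0.005]
contact_force: [-0.0, 0.8, -0.1]
gripper_width: 85.5
```

```bash
python3 - <<'E'
from h import *
import pickle
s=read_state();im=get_image("wrist")
cv2.imwrite("pics/w12.png",im[:,:,::-1]);pickle.dump(s,open("w12.pkl","wb"))
print(s["position"],s["contact_force"],s["gripper_width"])
cv2.imwrite("pics/s12.png",get_image("side")[:,:,::-1]);crop("pics/s12.png",300,260,460,400,"pics/s12z.png")
E
```

```text
[569.0558061  -30.76750467  23.42768468] [-0.02554131  0.84411241 -0.10807759] 85.47608242775239
pics/s12z.png scale 4.285714285714286
```

View pics/w12.png

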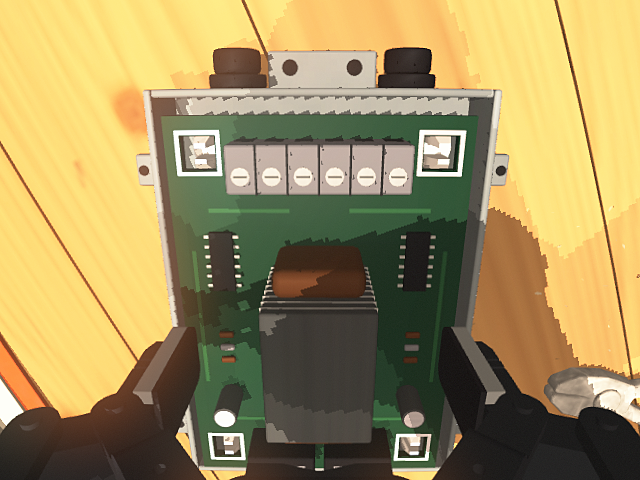

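View pics/s12z.png

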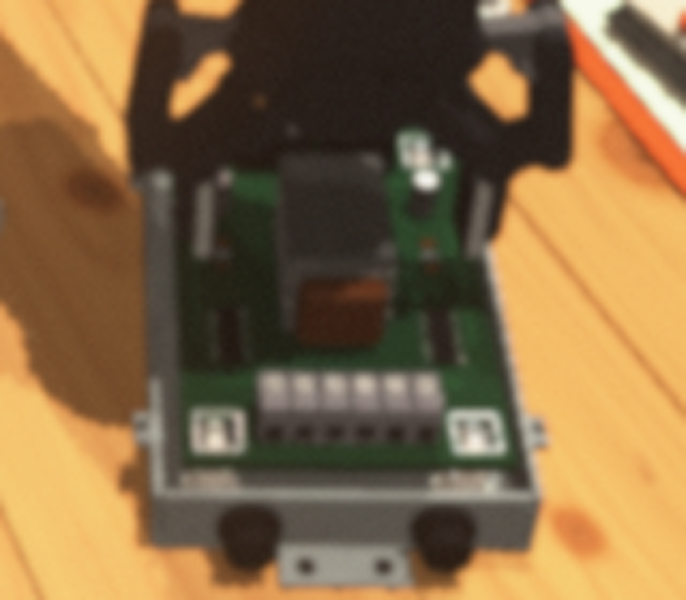

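Emit:
jog_arm(
  increments=[
    [0, 0, -0.02, 0],
    [0, 0, -0.045, 0],
    [0, 0, -0.06, 0],
    [0.03, 0, -0.06, 0],
    [0.055, 0, -0.06, 0],
    [0.064, 0, -0.06, 0],
    [0.064, 0, -0.06, 0],
    [0.064, 0, -0.06, 0],
  ],
)

```text
clock: 16.6
position: [546.7, -90.5, 83.0]
ee_rot: [-0.571, 0.821, -0.001, 0.005]
contact_force: [0.4, 0.2, 0.4]
gripper_width: 85.3
```

Emit:
jog_arm(
  increments=[
    [0, 0, 0.01, 0],
    [0, 0, 0.025, 0],
    [0, 0, 0.037, 0],
    [0, 0, 0.045, 0],
    [0, 0, 0.045, 0],
    [0, 0, 0.045, 0],
    [0, 0, 0.045, 0],
    [0, 0, 0.045, 0],
  ],
  hand=-1,
)

```text
clock: 17.6
position: [547.3, -90.3, 38.4]
ee_rot: [-0.571, 0.821, -0.001, 0.005]
contact_force: [0.3, -0.4, -0.2]
gripper_width: 0.1
```

```bash
python3 - <<'E'
from h import *
s=read_state();im=get_image("wrist")
cv2.imwrite("pics/w13.png",im[:,:,::-1])
print(s["position"],s["contact_force"],s["gripper_width"])
cv2.imwrite("pics/s13.png",get_image("side")[:,:,::-1]);crop("pics/s13.png",300,260,460,400,"pics/s13z.png")
E
```

```text
[547.30726232 -90.34744831  38.38794999] [ 0.32764603 -0.41611875 -0.18925546] 0.09809581279600184
pics/s13z.png scale 4.285714285714286
```

View pics/w13.png

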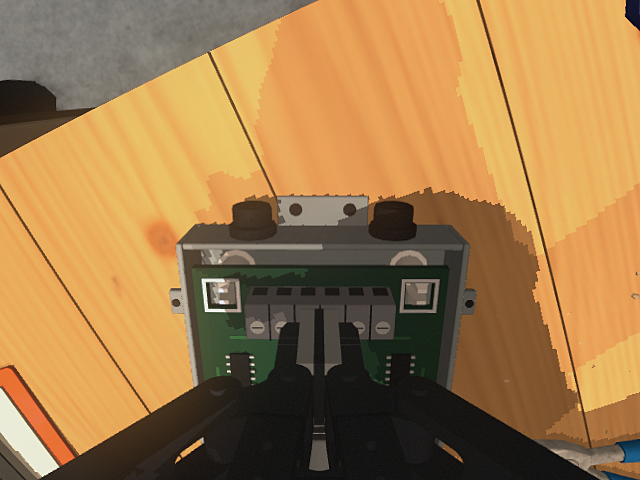

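View pics/s13z.png

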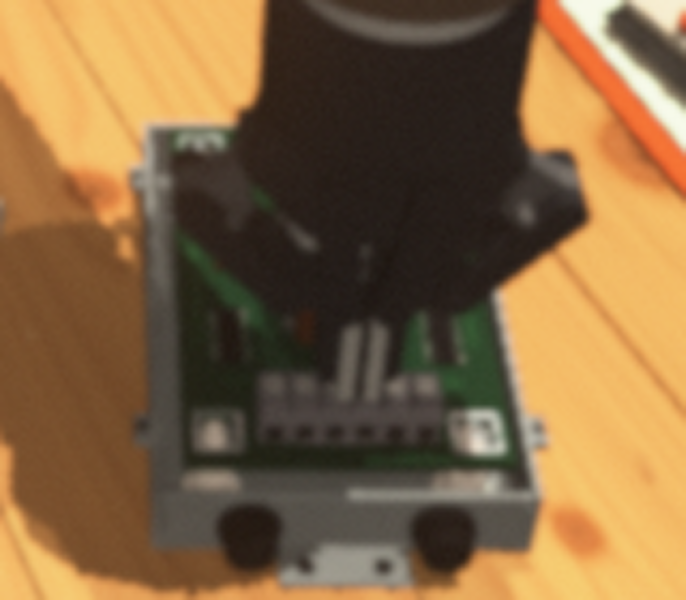

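Emit:
jog_arm(
  increments=[
    [0, 0, 0.002, 0],
    [0, 0, 0.004, 0],
    [0, 0, 0.0055, 0],
    [0, 0, 0.0055, 0],
  ],
)

```text
clock: 18.2
position: [547.1, -90.3, 32.5]
ee_rot: [-0.571, 0.821, -0.001, 0.005]
contact_force: [0.4, 0.3, -0.2]
gripper_width: 0.2
```

Emit:
jog_arm(
  increments=[
    [0, 0, 0.001, 0],
    [0, 0, 0.0015, 0],
  ],
)

```text
clock: 18.45
position: [547.1, -90.3, 31.1]
ee_rot: [-0.571, 0.821, -0.001, 0.005]
contact_force: [-1.3, 0.3, 2.1]
gripper_width: 0.3
```

Emit:
jog_arm(
  increments=[
    [0, 0, 0.001, 0],
    [0, 0, 0.0015, 0],
  ],
)

```text
clock: 18.7
position: [547.4, -90.5, 30.3]
ee_rot: [-0.571, 0.821, -0.001, 0.005]
contact_force: [-1.7, -0.2, 6.5]
gripper_width: -0.1
```

Emit:
jog_arm(
  increments=[
    [0, 0, 0.001, 0],
    [0, 0, 0.002, 0],
  ],
)

```text
clock: 18.95
position: [547.6, -90.7, 29.3]
ee_rot: [-0.572, 0.82, -0.002, 0.005]
contact_force: [-2.8, 0.3, 8.1]
gripper_width: -0.0
```

Emit:
jog_arm(
  increments=[
    [0, 0, 0.001, 0],
    [0, 0, 0.002, 0],
  ],
)

```text
clock: 19.2
position: [547.9, -91.0, 28.6]
ee_rot: [-0.572, 0.82, -0.002, 0.005]
contact_force: [-3.8, -1.2, 9.9]
gripper_width: 0.1
```

Emit:
jog_arm(
  increments=[
    [0, 0.0007, 0.001, 0],
    [0, 0.0007, 0.002, 0],
  ],
)

```text
clock: 19.45
position: [548.0, -91.1, 28.1]
ee_rot: [-0.572, 0.82, -0.003, 0.006]
contact_force: [-1.8, -0.3, 8.2]
gripper_width: 0.1
```

Emit:
jog_arm(
  increments=[
    [0, 0.0003, 0.001, 0],
    [0, 0.0003, 0.002, 0],
  ],
)

```text
clock: 19.7
position: [548.1, -91.2, 27.1]
ee_rot: [-0.572, 0.82, -0.003, 0.006]
contact_force: [-1.8, -1.0, 7.5]
gripper_width: -0.1
```

Emit:
jog_arm(
  increments=[
    [0, 0.0003, 0.001, 0],
    [0, 0.0003, 0.0015, 0],
  ],
)

```text
clock: 19.95
position: [548.2, -91.4, 26.7]
ee_rot: [-0.573, 0.82, -0.004, 0.006]
contact_force: [-1.6, -0.6, 8.5]
gripper_width: -0.1
```

Emit:
jog_arm(
  increments=[
    [0, 0.0003, 0.001, 0],
    [0, 0.0003, 0.0012, 0],
  ],
)

```text
clock: 20.2
position: [548.3, -91.4, 26.5]
ee_rot: [-0.573, 0.82, -0.004, 0.006]
contact_force: [-1.7, 0.2, 7.6]
gripper_width: -0.0
```

Emit:
jog_arm(
  increments=[
    [0, 0.0003, 0.0015, 0],
    [0, 0.0003, 0.002, 0],
  ],
)

```text
clock: 20.45
position: [548.1, -91.6, 25.3]
ee_rot: [-0.573, 0.82, -0.005, 0.006]
contact_force: [-2.6, -0.9, 5.9]
gripper_width: 0.2
```

```bash
python3 - <<'E'
from h import *
s=read_state();im=get_image("wrist")
cv2.imwrite("pics/w14.png",im[:,:,::-1])
print(s["position"],s["contact_force"],s["gripper_width"])
crop("pics/w14.png",150,180,490,400,"pics/w14z.png")
E
```

```text
[548.12286822 -91.56461854  25.31637181] [-2.5550251  -0.85915624  5.94061003] 0.17104320439361953
pics/w14z.png scale 2.3529411764705883
```

View pics/w14z.png

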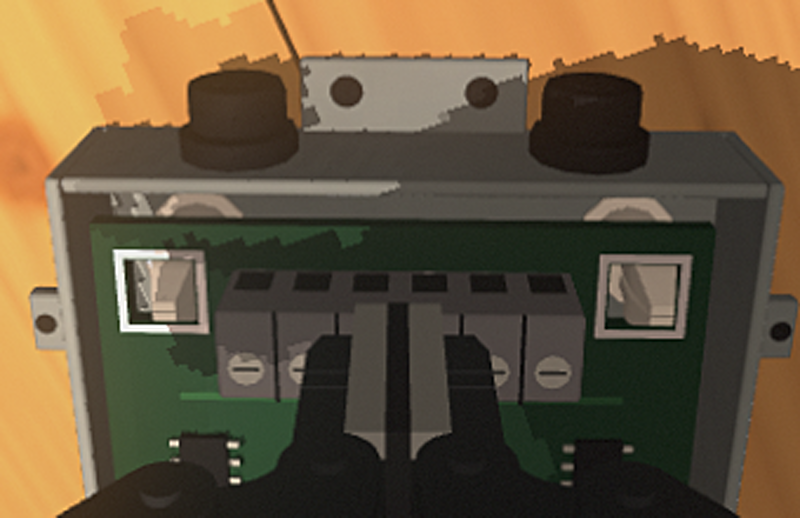

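Emit:
jog_arm(
  increments=[
    [0, 0, 0.001, 0],
    [0, 0, 0.001, 0],
  ],
)

```text
clock: 20.75
position: [548.1, -91.7, 24.8]
ee_rot: [-0.573, 0.819, -0.005, 0.006]
contact_force: [-1.8, -0.7, 5.8]
gripper_width: 0.4
```

Emit:
jog_arm(
  increments=[
    [0, 0, 0.0008, 0],
    [0, 0, 0.0008, 0],
  ],
)

```text
clock: 21.0
position: [548.0, -91.8, 24.5]
ee_rot: [-0.573, 0.819, -0.005, 0.006]
contact_force: [-1.7, -0.1, 6.0]
gripper_width: -0.1
```

Emit:
jog_arm(
  increments=[
    [0, 0, -0.015, 0],
    [0, 0, -0.04, 0],
    [0, 0, -0.055, 0],
    [-0.02, 0, -0.055, 0],
    [-0.06, 0, -0.055, 0],
    [-0.1, 0, -0.055, 0],
    [-0.128, 0, -0.055, 0],
    [-0.128, 0, -0.055, 0],
    [-0.128, 0, -0.055, 0],
  ],
)

```text
clock: 22.12
position: [590.4, 28.7, 79.4]
ee_rot: [-0.573, 0.819, -0.004, 0.006]
contact_force: [-0.3, 0.3, -0.2]
gripper_width: -0.1
```

```bash
python3 - <<'E'
from h import *
s=read_state();im=get_image("wrist")
cv2.imwrite("pics/w15.png",im[:,:,::-1])
print(s["position"],s["contact_force"],s["ee_rot"])
cv2.imwrite("pics/s15.png",get_image("side")[:,:,::-1]);crop("pics/s15.png",300,260,460,400,"pics/s15z.png")
Rt=R.from_quat(s["ee_rot"]).as_matrix();o=np.array([570.2,-28.2]);a=np.radians(-20.4);X=np.array([np.cos(a),np.sin(a)]);Y=np.array([-X[1],X[0]])
print(Rt.round(3),"tcp in box",(s["position"][:2]-o)@X,(s["position"][:2]-o)@Y)
E
```

```text
[590.39331666  28.73430702  79.38805968] [-0.26106817  0.32262964 -0.18404703] [-0.57325745  0.81934428 -0.004439    0.0055807 ]
pics/s15z.png scale 4.285714285714286
[[-0.343 -0.939  0.014]
 [-0.939  0.343 -0.001]
 [-0.004 -0.014 -1.   ]] tcp in box -0.9188759443685939 60.40232628988059
```

View pics/w15.png

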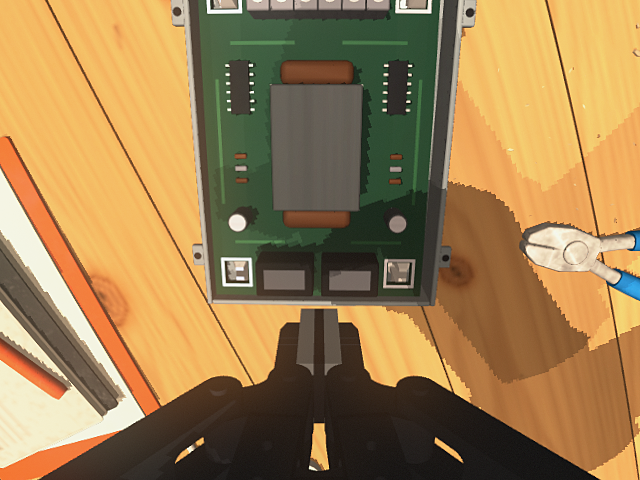

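View pics/s15z.png

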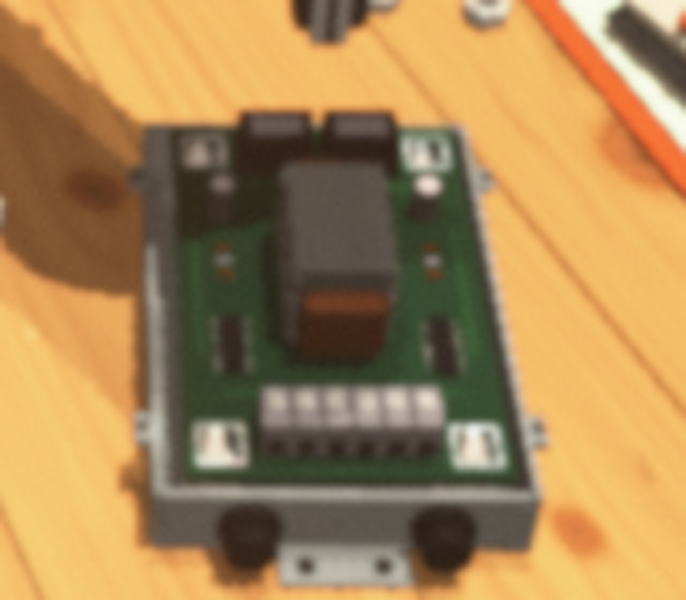

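Emit:
jog_arm(
  increments=[
    [0, 0, 0.015, 0],
    [0, 0, 0.03, 0],
    [0, 0, 0.04, 0],
    [0, 0, 0.046, 0],
    [0, 0, 0.046, 0],
    [0, 0, 0.046, 0],
  ],
)

```text
clock: 22.98
position: [591.6, 28.1, 34.1]
ee_rot: [-0.573, 0.82, -0.005, 0.006]
contact_force: [0.3, -0.3, 0.9]
gripper_width: 0.1
```

Emit:
jog_arm(
  increments=[
    [0, 0, 0.001, 0],
    [0, 0, 0.002, 0],
  ],
)

```text
clock: 23.22
position: [591.9, 28.2, 32.5]
ee_rot: [-0.573, 0.82, -0.005, 0.007]
contact_force: [-0.5, -0.1, 0.2]
gripper_width: 0.0
```

Emit:
jog_arm(
  increments=[
    [0, 0, 0.001, 0],
    [0, 0, 0.002, 0],
  ],
)

```text
clock: 23.48
position: [592.1, 28.2, 30.8]
ee_rot: [-0.573, 0.82, -0.005, 0.007]
contact_force: [-0.5, 0.6, 3.5]
gripper_width: 0.2
```

Emit:
jog_arm(
  increments=[
    [0, 0.0003, 0.001, 0],
    [0, 0.0003, 0.002, 0],
  ],
)

```text
clock: 23.72
position: [592.5, 28.3, 29.8]
ee_rot: [-0.573, 0.819, -0.005, 0.008]
contact_force: [-1.1, 0.0, 6.7]
gripper_width: 0.0
```

Emit:
jog_arm(
  increments=[
    [0, 0.0003, 0.001, 0],
    [0, 0.0003, 0.002, 0],
  ],
)

```text
clock: 23.98
position: [592.8, 28.4, 28.9]
ee_rot: [-0.573, 0.819, -0.006, 0.008]
contact_force: [-0.9, 0.1, 7.0]
gripper_width: -0.2
```

Emit:
jog_arm(
  increments=[
    [0, 0.0005, 0.001, 0],
    [0, 0.0005, 0.002, 0],
  ],
)

```text
clock: 24.22
position: [593.0, 28.5, 28.4]
ee_rot: [-0.574, 0.819, -0.006, 0.009]
contact_force: [-3.1, -0.8, 10.4]
gripper_width: 0.0
```

Emit:
jog_arm(
  increments=[
    [0, 0.0005, 0.001, 0],
    [0, 0.0005, 0.002, 0],
  ],
)

```text
clock: 24.48
position: [593.1, 28.6, 27.9]
ee_rot: [-0.574, 0.819, -0.007, 0.009]
contact_force: [-2.7, 0.9, 9.1]
gripper_width: 0.3
```

Emit:
jog_arm(
  increments=[
    [0, 0.0008, 0.001, 0],
    [0, 0.0008, 0.0022, 0],
  ],
)

```text
clock: 24.72
position: [592.9, 28.8, 26.8]
ee_rot: [-0.574, 0.819, -0.007, 0.01]
contact_force: [-2.3, -0.1, 10.0]
gripper_width: 0.0
```

Emit:
jog_arm(
  increments=[
    [0, 0.0008, 0.001, 0],
    [0, 0.0008, 0.0022, 0],
  ],
)

```text
clock: 24.98
position: [592.9, 29.1, 25.8]
ee_rot: [-0.574, 0.819, -0.008, 0.01]
contact_force: [-1.1, -0.1, 5.4]
gripper_width: -0.1
```

Emit:
jog_arm(
  increments=[
    [0, 0.0005, 0.001, 0],
    [0, 0.0005, 0.0018, 0],
  ],
)

```text
clock: 25.22
position: [592.8, 29.3, 24.4]
ee_rot: [-0.574, 0.819, -0.008, 0.011]
contact_force: [-1.2, 0.7, 6.2]
gripper_width: 0.1
```

Emit:
jog_arm(
  increments=[
    [0, 0.0003, 0.001, 0],
    [0, 0.0003, 0.002, 0],
  ],
)

```text
clock: 25.48
position: [593.0, 29.5, 22.8]
ee_rot: [-0.574, 0.818, -0.008, 0.011]
contact_force: [-1.4, -0.5, 5.3]
gripper_width: 0.2
```

Emit:
jog_arm(
  increments=[
    [0, 0.0003, 0.001, 0],
    [0, 0.0003, 0.0018, 0],
  ],
)

```text
clock: 25.72
position: [593.0, 29.7, 21.4]
ee_rot: [-0.575, 0.818, -0.009, 0.011]
contact_force: [0.4, -0.7, 5.6]
gripper_width: -0.3
```

Emit:
jog_arm(
  increments=[
    [0, 0, 0.0006, 0],
    [0, 0, 0.0013, 0],
  ],
)

```text
clock: 25.98
position: [592.8, 29.8, 19.6]
ee_rot: [-0.574, 0.818, -0.008, 0.011]
contact_force: [-0.2, 0.4, 0.1]
gripper_width: -0.2
```

Emit:
jog_arm(
  increments=[
    [0, 0, 0.0006, 0],
    [0, 0, 0.0012, 0],
  ],
)

```text
clock: 26.22
position: [592.9, 29.8, 19.1]
ee_rot: [-0.575, 0.818, -0.008, 0.011]
contact_force: [-3.2, -0.4, 9.8]
gripper_width: 0.2
```

Emit:
jog_arm(
  increments=[
    [0, 0, 0.0006, 0],
    [0, 0, 0.001, 0],
  ],
)

```text
clock: 26.48
position: [593.0, 29.8, 19.1]
ee_rot: [-0.575, 0.818, -0.009, 0.011]
contact_force: [-3.5, 1.0, 11.1]
gripper_width: 0.2
```

Emit:
jog_arm(
  increments=[
    [0, 0, -0.015, 0],
    [0, 0, -0.04, 0],
    [0, 0, -0.06, 0],
    [0.02, 0, -0.06, 0],
    [0.06, 0, -0.06, 0],
    [0.1, 0, -0.06, 0],
    [0.128, 0, -0.06, 0],
    [0.128, 0, -0.06, 0],
    [0.128, 0, -0.06, 0],
  ],
)

```text
clock: 27.6
position: [547.4, -90.9, 77.4]
ee_rot: [-0.575, 0.818, -0.008, 0.011]
contact_force: [-0.1, 0.2, -0.2]
gripper_width: 0.1
```

```bash
python3 - <<'E'
from h import *
s=read_state()
print(s["position"],s["contact_force"],s["ee_rot"])
cv2.imwrite("pics/w16.png",get_image("wrist")[:,:,::-1])
cv2.imwrite("pics/s16.png",get_image("side")[:,:,::-1]);crop("pics/s16.png",300,260,460,400,"pics/s16z.png")
Rt=R.from_quat(s["ee_rot"]).as_matrix();o=np.array([570.2,-28.2]);a=np.radians(-20.4);X=np.array([np.cos(a),np.sin(a)]);Y=np.array([-X[1],X[0]])
print(Rt.round(3),"tcp in box",(s["position"][:2]-o)@X,(s["position"][:2]-o)@Y)
E
```

```text
[547.37654114 -90.88116235  77.38966603] [-0.07037101  0.19502327 -0.1522128 ] [-0.57455617  0.81835417 -0.00825802  0.01065182]
pics/s16z.png scale 4.285714285714286
[[-0.34  -0.94   0.027]
 [-0.941  0.34  -0.001]
 [-0.008 -0.026 -1.   ]] tcp in box 0.4568841652610942 -66.7055443308038
```

View pics/w16.png

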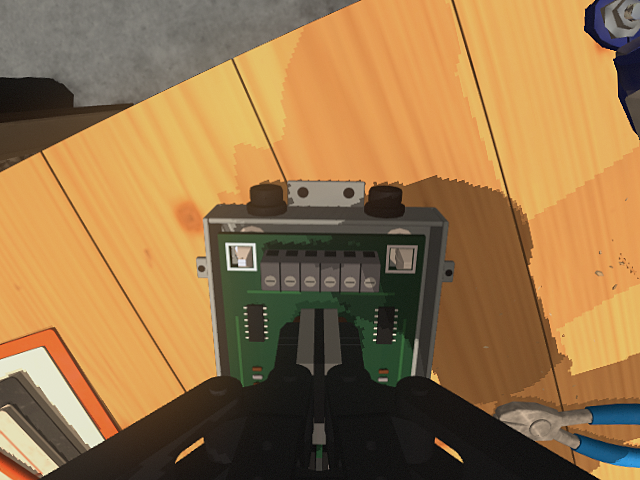

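View pics/s16z.png

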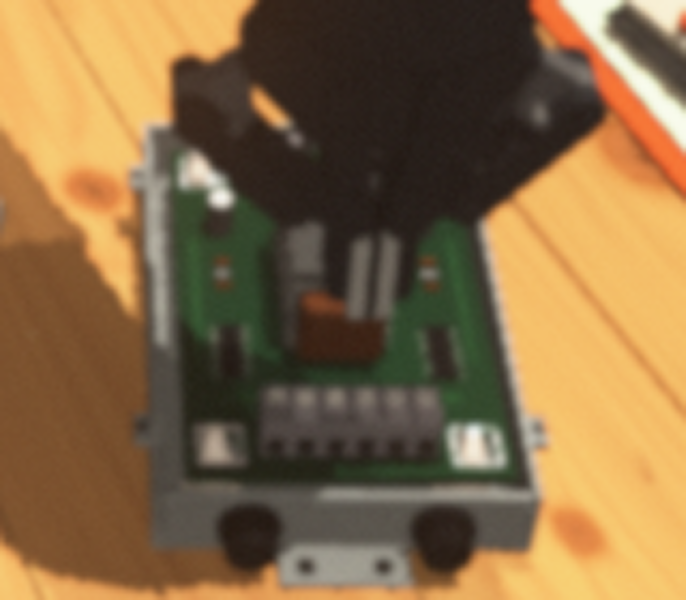

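Emit:
jog_arm(
  increments=[
    [0, 0, 0.015, 0],
    [0, 0.0005, 0.03, 0],
    [0, 0.001, 0.043, 0],
    [0, 0.001, 0.05, 0],
    [0, 0.001, 0.05, 0],
    [0, 0.001, 0.05, 0],
  ],
)

```text
clock: 28.45
position: [548.8, -89.9, 28.0]
ee_rot: [-0.575, 0.818, -0.009, 0.011]
contact_force: [0.0, 0.3, 0.1]
gripper_width: -0.1
```

Emit:
jog_arm(
  increments=[
    [0, 0, 0.001, 0],
    [0, 0, 0.002, 0],
  ],
)

```text
clock: 28.7
position: [549.1, -89.9, 26.3]
ee_rot: [-0.575, 0.818, -0.009, 0.012]
contact_force: [0.9, 0.7, -0.8]
gripper_width: 0.3
```

Emit:
jog_arm(
  increments=[
    [0, 0, 0.001, 0],
    [0, 0, 0.0018, 0],
  ],
)

```text
clock: 28.95
position: [549.2, -89.9, 24.6]
ee_rot: [-0.575, 0.818, -0.009, 0.012]
contact_force: [0.6, -0.6, -0.2]
gripper_width: 0.4
```

Emit:
jog_arm(
  increments=[
    [0, 0, 0.001, 0],
    [0, 0, 0.0018, 0],
  ],
)

```text
clock: 29.2
position: [549.3, -90.0, 23.3]
ee_rot: [-0.575, 0.818, -0.009, 0.012]
contact_force: [-1.9, 0.5, 5.0]
gripper_width: -0.0
```

Emit:
jog_arm(
  increments=[
    [0, 0.0003, 0.001, 0],
    [0, 0.0003, 0.0018, 0],
  ],
)

```text
clock: 29.45
position: [549.3, -90.1, 22.3]
ee_rot: [-0.575, 0.818, -0.009, 0.012]
contact_force: [-1.7, -0.3, 5.5]
gripper_width: 0.0
```

Emit:
jog_arm(
  increments=[
    [0, 0.0003, 0.0006, 0],
    [0, 0.0003, 0.0013, 0],
  ],
)

```text
clock: 29.7
position: [549.2, -90.2, 21.4]
ee_rot: [-0.575, 0.818, -0.01, 0.012]
contact_force: [-1.6, -1.1, 4.7]
gripper_width: -0.0
```

Emit:
jog_arm(
  increments=[
    [0, 0.0002, 0.0006, 0],
    [0, 0.0002, 0.0013, 0],
  ],
)

```text
clock: 29.95
position: [549.2, -90.2, 20.1]
ee_rot: [-0.575, 0.818, -0.01, 0.012]
contact_force: [0.1, -0.4, -0.2]
gripper_width: 0.3
```

Emit:
jog_arm(
  increments=[
    [0, 0, 0.0006, 0],
    [0, 0, 0.0012, 0],
  ],
)

```text
clock: 30.2
position: [549.0, -90.0, 18.9]
ee_rot: [-0.576, 0.818, -0.01, 0.012]
contact_force: [-1.9, 1.5, 6.6]
gripper_width: -0.3
```

Emit:
jog_arm(
  increments=[
    [0, 0, 0.0005, 0],
    [0, 0, 0.001, 0],
  ],
)

```text
clock: 30.45
position: [549.0, -90.0, 18.7]
ee_rot: [-0.576, 0.817, -0.01, 0.012]
contact_force: [-3.1, 1.0, 11.2]
gripper_width: -0.1
```

Emit:
jog_arm(
  increments=[
    [0, 0, -0.02, 0],
    [0, 0, -0.05, 0],
    [0, 0, -0.1, 0],
    [0, 0, -0.15, 0],
    [-0.03, 0, -0.17, 0],
    [-0.06, 0, -0.17, 0],
    [-0.06, 0, -0.17, 0],
    [-0.06, 0, -0.17, 0],
  ],
  hand=1,
)

```text
clock: 31.45
position: [563.5, -33.2, 188.3]
ee_rot: [-0.576, 0.817, -0.009, 0.011]
contact_force: [0.7, 0.1, 0.4]
gripper_width: 84.9
```

```bash
python3 - <<'E'
from h import *
import pickle
s=read_state();pickle.dump(s,open("w17.pkl","wb"))
print(s["position"],s["contact_force"],s["joint_vel"].round(3))
cv2.imwrite("pics/w17.png",get_image("wrist")[:,:,::-1]);crop("pics/w17.png",200,100,440,340,"pics/w17z.png")
cv2.imwrite("pics/s17.png",get_image("side")[:,:,::-1]);crop("pics/s17.png",300,260,460,400,"pics/s17z.png")
C=cam("wrist",s);o=np.array([570.2,-28.2]);a=np.radians(-20.4);X=np.array([np.cos(a),np.sin(a)]);Y=np.array([-X[1],X[0]])
S=cam("side")
for x,y in [(43,-67),(-43,-67),(43,67),(-43,67)]:
    q=[*(o+x*X+y*Y),23];print((proj(C,q)[0]-[200,100])*2.5,(proj(S,q)[0]-[300,260])*4.2857)
E
```

```text
[563.54707771 -33.22065669 188.28862277] [0.7221838  0.11818542 0.36445291] [-0.014 -0.002 -0.003  0.002 -0.001 -0.001]
pics/w17z.png scale 2.5
pics/s17z.png scale 4.285714285714286
[160.13136169  64.89557603] [474.68030827 451.64312089]
[448.64722615  68.99659534] [219.93063476 449.48452557]
[171.96882909 471.42103804] [424.1110758  170.57992985]
[425.75801226 477.11046271] [203.54559001 169.10197496]
```

View pics/w17z.png

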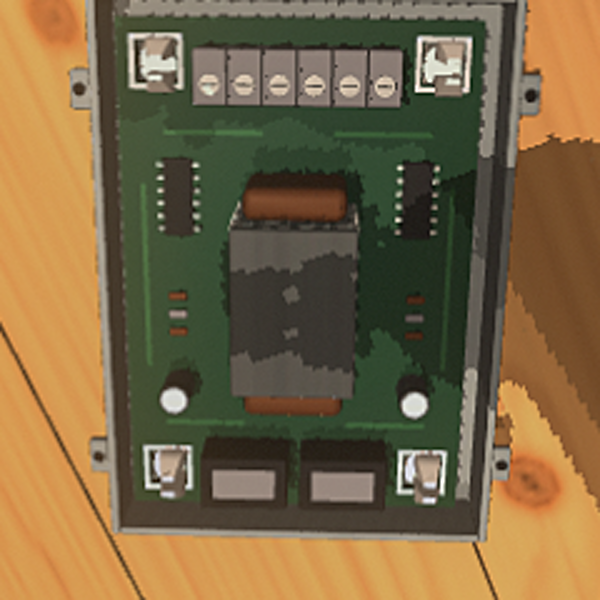

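View pics/s17z.png

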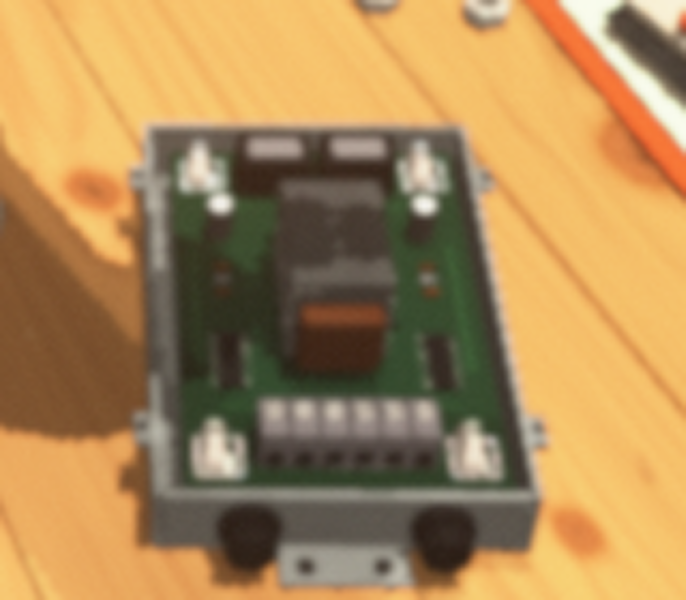

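```bash
python3 - <<'E'
from h import *
s=read_state();print(s["contact_force"],s["clock"])
print(job_done())
E
```

```text
[ 0.4098961   0.1913045  -0.05144089] 31.55
the job is handed in; nothing more can be done
None
```

The board is in the box, and I handed the job in at 31.6 s with the arm lifted clear. I believe all four pillars clicked, but I had no direct measurement of each corner's height.

**What I did**
- I lifted the board by its transformer, turned it about 40.5° and laid it on the four heads with the terminal strip at the gland end. I then pressed with shut fingers.
- I pressed the terminal end about 6.7 mm down, then the relay end home, then the terminal end home.
- The largest upward force I read while pressing was about 11 N. The largest tilt, worked out from the end heights, was about 0.05 rad.

**Last checks**
- **Clicks:** At each end the force fell to about 0 N and then rose to about 11 N at a hard stop. The tool had gone about 12.3 mm down from first contact on either end.
- **Position:** The last pictures show a head standing up through all four holes. The hole spacings match the model to about 0.5 mm. The wrist picture is offset evenly by about 1.2 mm, most likely from wrist tilt or camera calibration; the side picture agrees to about 1 px.
- **Height and level:** These rest on the hard stops. The pictures resolve height to only about 1 mm, against the 1.2 mm limit.
- **Tools and nuts:** I did not measure them afterwards, but I saw no contact with any of them.

**What disagreed**
- The shut fingertips are about 22 mm behind the reported tool point, not 17 mm ahead of it. My first grasp therefore closed above the transformer. I found the true offset by touching its top with about 17 N while the board still lay on the bench.
- The tool tilted about 0.03 rad over the run as the pressing built up.

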